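Build up a lathe belt pulley, then measure and lock its depth

ROBOT

A 6-joint arm with a two-finger parallel gripper is mounted at the origin on the work surface. World frame = base frame: x ahead of the robot, y to its left, z up, the work surface at z = 0. Lengths are in mm, angles in rad, forces in N, time in s.
With the tool pointing down it reaches from about 350 to 875 mm from the base axis. Payload 4.2 kg.
Tool frame: the origin (TCP) lies between the finger pads; the fingertips stand 19 mm ahead of it and the grasp point (between the pads) is the TCP; y points along the fingers, z is the direction in which the jaws open and shut, and the axes are right-handed (so a half turn about y gives the same grasp; the last joint's range is limited). The gripper opens to 85 mm and grips with 20 to 120 N. Pads are 22 mm wide; open, the fingers measure 114 mm over their backs; the gripper's body (76 mm by 85 mm) begins 54 mm behind the grasp point. The pads swing forward as they close: fully open they stand 13 mm farther back than shut.
Start: joints at [1.565, 0.385, 0.008, 0, -1.194, -0.259], TCP at [163.541, 603.203, 250.312] pointing down, gripper open.
Joint ranges: [-3.14, 3.14], [-1.21, 2.06], [-1.07, 1.41], [-3.16, 2.05], [-2.99, -0.16], [-3.1, 3.1]. Speed limits (rad/s): [2.79, 2.79, 3.14, 3.14, 3.14, 3.14].

INTERFACE

Orientations are given as a unit quaternion [x, y, z, w].
In Python, from bench import arm gives the robot as it stands.
- The arm moves only by the shell command python3 -m inch 'ROWS'. ROWS is JSON, a list of rows, each a list of 7 numbers: the opening, from 0 (shut) to 1 (fully open), then the shift along the tool's x, y, z in cm, then the turn, a rotation vector about the tool's x, y, z in degrees. A call has 1 to 20 rows; each row is the pose to reach, as a shift and turn from the pose commanded when the call began, along the tool's axes at that moment; what a row does not reach only later rows make up. A row lasts 1/12 s, in which the tool goes at most 41.7 mm and 7.16 degrees, less where a joint would pass 70% of its speed; a pose out of reach is approached as far as the arm can. A call with a gripper value outside its range is refused whole. The fingers move at their own pace and stop on an object; the grip force is fixed at half the most. Time passes only in rows, so rows that repeat a pose let the fingers close. It gives the time, the measured TCP pose, the force and the opening at its end, in the units of the state.
- arm.read_state(): the state, without advancing time (a new reading comes with each control period).
- arm.get_image(name): name is "scene" or "top" or "wrist"; returns the picture (420x560x3 uint8, red, green, blue); there is no depth.
- arm.camera_params(name): a dict with "fx", "fy", "cx", "cy" (pixels), "D" ([k1, k2, p1, p2, k3] as OpenCV has them; the pictures are not rectified), "rvec" (rotation vector, rad) and "tvec" (3), from world to camera coordinates, as OpenCV has them. Camera axes: x right, y down, z forward; pixel columns grow to the right and rows downward; lengths in mm; the calibration is good to about 2 mm. A picture is of the moment at which its call begins: read the wrist's pose just before it. camera_params takes no time and is no camera call; for the wrist camera it gives the pose at the moment of the call.
- arm.job_done(): hands the job in, once; it reports no verdict.
Trained networks look in the newest picture that a camera, given by its name, has taken for a name from the list of things; names that differ only in an ending like _2 or _b are one class to them, and where a whole thing is asked for, a point or a joint stands for the part that bears it (a point fixed in the world has none). Each returns a list of dicts, best first, with "conf" (0 to 1); they miss things now and then, are a little off and sometimes report something else, mostly with a low value. They report only what shows in the picture. A call takes as long as a camera call. They do not tell look-alikes from the thing itself.
- arm.masks_of(label, camera): "mask" (420x560 bool, what is visible of it) and "extent" ([left, top, width, height] in pixels, round what is visible of it).
The state is a dict: "clock": time; "joints": joint angles; "joint_vel": joint speeds; "joint_efforts": joint torques, N m; "position": TCP position; "ee_rot": TCP orientation; "contact_force": force on the tool from outside, world axes, zero at the start; "wrist_torque": the same for the moment, N m; "gripper_width": finger opening in mm.
Only numpy, scipy, OpenCV 4.12 (cv2) and the standard library are available. Lean on these libraries where they do the work, as an engineer would, in place of code of your own. Each camera call takes 0.05 s, during which the arm holds its last target.

TASK

Build up the belt pulley on the stud in the lathe's pulley case: the wide flat washer first, then every grooved pulley disc that is there, then the small collar, and the cap on top. Then stand the depth gauge squarely across the two side walls of the case, above the cap, push its probe down until it touches the top of the cap, and turn the lock lever fully down so that the reading is kept. Finally stand the gauge, still locked at that reading, back on its wooden rest, and leave the oil bottle, the loupe and the screwdriver where they are.

Things in the scene. Friction and masses are not known exactly. Their poses are not given: they have to be found in the camera images.
- case: The pulley case, a grey channel-shaped casting fixed to the bench; origin at the centre of its underside, z up. Floor 110 (x) by 138 (y) by 8 mm. Two side walls 100 mm long (x), 14 mm thick, inner faces at y = -55 and +55 mm, flat tops 75 mm above the bench (67 above the floor). Ends (along x) open. 3.5 mm screw heads on the floor at x = +-42, y = +-46.
- stud_foot (a point): The foot of the stud, at the centre of the case's floor plate (8 mm above the bench), with the axes of the case, z up. The stud is 12 mm thick and 41 mm tall, and its top 4.5 mm taper to 5 mm.
- washer: The wide flat steel washer: outer diameter 56 mm, 6 mm thick, hole 15 mm, 100 g. Origin at the centre of its underside, z is its axis.
- pulley1: A belt pulley: an aluminium disc with a grooved rim, outer diameter 50 mm, 7 mm thick, hole 15 mm, 50 g. Origin at the centre of its underside, z is its axis. There are one to three such pulleys, all alike and the same either way up; those not there read None.
- pulley2: Another belt pulley, the same; it may be absent.
- pulley3: Another belt pulley, the same; it may be absent.
- collar: The small collar: a plain steel ring, outer diameter 34 mm, 8 mm thick, hole 15 mm, 40 g. Origin at the centre of its underside, z is its axis.
- cap: The cap: a knurled brass cylinder of diameter 32 mm, 27 mm tall, 60 g, standing with its closed flat end up; from below it has a 15 mm blind hole 22 mm deep that takes the end of the stud. Origin at the centre of its underside.
- cap_top (a point): The centre of the cap's flat top, 27 mm above its underside.
- gauge: The depth gauge, about 0.55 kg, upright. Base: a steel bar 160 mm long (its y), 34 wide (x), 10 thick. On its middle a grey block, 20 mm (x) by 36 mm (y), from 10 to 46 mm above the bar's underside, to be gripped by its ends at y = -18 and +18. The probe rod runs down through its centre. Origin at the centre of the bar's underside, z up. Lock lever on the -x face, display on the +x face.
- probe (a joint): How far the probe's tip stands below the underside of the gauge's bar, in m: 0 fully raised, 0.022 fully lowered. Pushing the knob down lowers it. Unlocked, it is held by 1 N of friction where it is left; locked, by some 25 N.
- probe_tip (a point): The lower tip of the probe rod (6 mm thick), on the gauge's z axis.
- probe_knob (a point): The centre of the flat top of the probe's round knob (16 mm across, 5 mm thick), 73 mm above the tip.
- lock (a joint): Angle of the lock lever, rad: 0 open (lever 55 degrees above level, leaning to the gauge's +y), 0.8 fully locked (pushed down to 9 degrees above level). Its pivot lies along the gauge's x, 36 mm above the bar's underside. Pushing the ball straight down with about 4 N turns it; it stays where it is left.
- lock_ball (a point): The centre of the black ball (10 mm across) at the end of the lock lever, 36 mm from its pivot; it moves in the plane 20 mm from the gauge's axis on the -x side.
- rest: The gauge's wooden rest, fixed to the bench: two uprights 44 mm wide (x), 30 thick (y), centred at y = -56 and +56 mm, flat tops 45 mm above the bench, a free gap between for the probe. The gauge's bar lies across both, along the rest's y (at the start with the lever on the rest's -x side). Origin at the centre of its underside.
- rest_top (a point): The point midway between the tops of the rest's two uprights, at the height of the tops (45 mm above the bench), with the rest's axes. The origin of the gauge belongs here.
- oiler: A bystander: a small brown oil bottle, 28 mm across, 70 mm tall. Leave it alone.
- loupe: A bystander: a black eyeglass loupe, 34 mm across, 30 mm tall. Leave it alone.
- screwdriver: A bystander: a screwdriver 150 mm long lying on the bench. Leave it alone.
Things that resemble listed ones, but are neither listed nor needed, are in the scene too. Several things have the shape of the cap; the one meant has the colours described above. Leave any orange look-alike of the collar alone.

How it is judged (in metres and radians):
On the way, in this order (a step that is already met when the one before it is completed fails the run):
1. the wide washer lies flat on the floor of the case, round the stud (horizontal distance between washer and stud_foot below 0.003 m and angle between washer's own z axis and vertical below 0.06 rad and z of washer in the frame of stud_foot between -0.0015 and 0.0015 m), for 0.2 s.
2. every pulley that is there lies on the stud above the washer (horizontal distance between each of pulley1, pulley2, pulley3 and stud_foot below 0.003 m and angle between each of pulley1, pulley2, pulley3's own z axis and vertical below 0.06 rad and z of pulley1 in the frame of stud_foot between 0.0045 and 0.0215 m and z of pulley2 in the frame of stud_foot between 0.0045 and 0.0215 m and z of pulley3 in the frame of stud_foot between 0.0045 and 0.0215 m), for 0.2 s.
3. the collar lies on the stud on top of the pulleys (((horizontal distance between collar and stud_foot below 0.003 m and angle between collar's own z axis and vertical below 0.06 rad and z of collar in the frame of stud_foot between 0.0112 and 0.0148 m) or (horizontal distance between collar and stud_foot below 0.003 m and angle between collar's own z axis and vertical below 0.06 rad and z of collar in the frame of stud_foot between 0.0182 and 0.0218 m) or (horizontal distance between collar and stud_foot below 0.003 m and angle between collar's own z axis and vertical below 0.06 rad and z of collar in the frame of stud_foot between 0.0252 and 0.0288 m))), for 0.2 s.
4. the cap is fully down over the end of the stud, on the collar (((horizontal distance between cap and stud_foot below 0.003 m and angle between cap's own z axis and vertical below 0.06 rad and z of cap in the frame of stud_foot between 0.0192 and 0.0228 m) or (horizontal distance between cap and stud_foot below 0.003 m and angle between cap's own z axis and vertical below 0.06 rad and z of cap in the frame of stud_foot between 0.0262 and 0.0298 m) or (horizontal distance between cap and stud_foot below 0.003 m and angle between cap's own z axis and vertical below 0.06 rad and z of cap in the frame of stud_foot between 0.0332 and 0.0368 m))), for 0.2 s.
5. the gauge stands flat on both side walls of the case and its probe touches the top of the cap (z of probe_tip in the frame of cap_top between -0.0015 and 0.0012 m and horizontal distance between probe_tip and cap_top below 0.015 m and z of gauge in the frame of stud_foot between 0.0655 and 0.0685 m and angle between gauge's own z axis and vertical below 0.03 rad), for 0.2 s.
6. the lock lever is pushed down while the gauge stands there with its probe on the cap (all of step 5 and value of joint lock above 0.65 rad), for 0.2 s.
At the end, for the whole second after the job is handed in: Washer, all present pulleys, collar and cap lie flat on the stud in that order, centred within 3 mm; the gauge stands still on its rest within 15 mm and 10 degrees, lever down, its probe still out by the depth of the cap's top below the walls' tops, within 1.5 mm (all of step 1 and all of step 2 and ((horizontal distance between collar and stud_foot below 0.003 m and angle between collar's own z axis and vertical below 0.06 rad and z of collar in the frame of stud_foot between 0.0112 and 0.0148 m) or (horizontal distance between collar and stud_foot below 0.003 m and angle between collar's own z axis and vertical below 0.06 rad and z of collar in the frame of stud_foot between 0.0182 and 0.0218 m) or (horizontal distance between collar and stud_foot below 0.003 m and angle between collar's own z axis and vertical below 0.06 rad and z of collar in the frame of stud_foot between 0.0252 and 0.0288 m)) and ((horizontal distance between cap and stud_foot below 0.003 m and angle between cap's own z axis and vertical below 0.06 rad and z of cap in the frame of stud_foot between 0.0192 and 0.0228 m) or (horizontal distance between cap and stud_foot below 0.003 m and angle between cap's own z axis and vertical below 0.06 rad and z of cap in the frame of stud_foot between 0.0262 and 0.0298 m) or (horizontal distance between cap and stud_foot below 0.003 m and angle between cap's own z axis and vertical below 0.06 rad and z of cap in the frame of stud_foot between 0.0332 and 0.0368 m)) and ((z of cap in the frame of stud_foot between 0.0192 and 0.0228 m and value of joint probe between 0.0175 and 0.0205 m) or (z of cap in the frame of stud_foot between 0.0262 and 0.0298 m and value of joint probe between 0.0105 and 0.0135 m) or (z of cap in the frame of stud_foot between 0.0332 and 0.0368 m and value of joint probe between 0.0035 and 0.0065 m)) and value of joint lock above 0.6 rad and horizontal distance between gauge and rest_top below 0.015 m and angle between the y axis of gauge and the y axis of rest_top, either way round below 0.17 rad and angle between gauge's own z axis and vertical below 0.03 rad and z of gauge in the frame of rest_top between -0.002 and 0.002 m and linear speed of each of washer, pulley1, pulley2, pulley3, collar, cap, gauge below 0.02 m/s); the robot touches nothing.
It fails at once if the oiler is moved by more than 3 cm (distance of oiler from where it was at the start of the episode above 0.03 m).
It fails at once if the loupe is moved by more than 3 cm (distance of loupe from where it was at the start of the episode above 0.03 m).
It fails at once if the screwdriver is moved by more than 3 cm (distance of screwdriver from where it was at the start of the episode above 0.03 m).
Of pulley1, pulley2, pulley3 only 1 to 3 are there at a start; the rules pass over those that are not, and their reading is None.
At some moment in a run one of washer, pulley1, pulley2, pulley3, collar, cap may be knocked a few centimetres aside while the robot is not near it.
Once in a run the grip may slacken for a moment while it holds something.
It also fails if it takes over 210 s, if anything falls off the work surface, if the arm or the gripper's body presses on something with over 40 N, if the wrist force passes 120 N, or if a joint passes its speed limit or range.

## Working session

There is one attempt and no reset: what is moved stays moved. The work goes in short steps, Python scripts to look and compute and a shell command to move; the robot and the scene stay as the last step left them, time stands still between calls to the robot, and variables do not carry over. Pictures are saved under pics/ and viewed, and the job is handed in when it is done.

```bash
ls; mkdir -p pics; python3 - <<'E'
from bench import arm
import cv2
s=arm.read_state();print(s)
for n in("scene","top","wrist"):
    cv2.imwrite(f"pics/{n}0.png",arm.get_image(n)[:,:,::-1]);print(n,arm.camera_params(n))
E
```

```text
pics
{'clock': 0.0, 'joints': array([ 1.56460017e+00,  3.85610937e-01,  6.60247438e-03, -5.27016259e-04,
       -1.19401141e+00, -2.58597943e-01]), 'joint_vel': array([ 1.09655231e-03, -1.41865434e-04, -1.57947857e-03, -3.08259159e-04,
       -7.88726245e-05, -9.51460836e-04]), 'joint_efforts': array([ 1.83292577e-04, -3.92284083e+01,  1.88398415e+01,  4.18613479e+00,
       -4.69178427e-03, -1.89866576e-06]), 'position': array([163.40085609, 602.68712404, 249.17542511]), 'ee_rot': array([-0.09334081, -0.70010718,  0.70171055,  0.09348653]), 'contact_force': array([ 0.67556668, -0.32825716,  0.51286846]), 'wrist_torque': array([-0.00586168,  0.009991  ,  0.01559893]), 'gripper_width': 85.2088779524367}
scene {'fx': 389.10804570857806, 'fy': 389.10804570857806, 'cx': 281.43834060390407, 'cy': 210.6540525654664, 'D': array([-0.04984857,  0.        ,  0.        ,  0.        ,  0.        ]), 'rvec': array([ 2.21594474,  1.3278899 , -0.43804826]), 'tvec': array([-277.67597864, -315.37413964, 1134.96582991])}
top {'fx': 472.24476804387405, 'fy': 472.24476804387405, 'cx': 283.81652896872987, 'cy': 203.58842312292887, 'D': array([-0.08609525,  0.        ,  0.        ,  0.        ,  0.        ]), 'rvec': array([ 2.18107297, -2.13867509,  0.04877008]), 'tvec': array([ 47.53897141, 539.43088647, 983.77714441])}
wrist {'fx': 305.7767609677251, 'fy': 305.7767609677251, 'cx': 275.5944327215282, 'cy': 213.69921260852817, 'D': array([0.01269791, 0.        , 0.        , 0.        , 0.        ]), 'rvec': array([-1.79508295,  2.34773429,  0.32332501]), 'tvec': array([624.54549856, -35.07513744, 379.16728785])}
```

View pics/scene0.png

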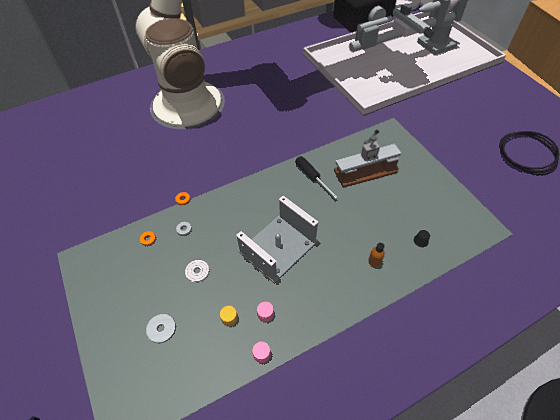

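View pics/top0.png

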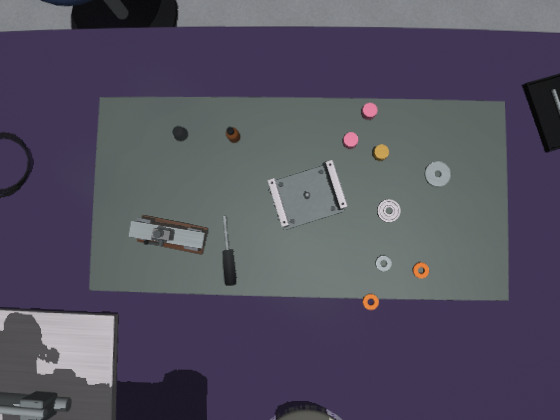

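View pics/wrist0.png

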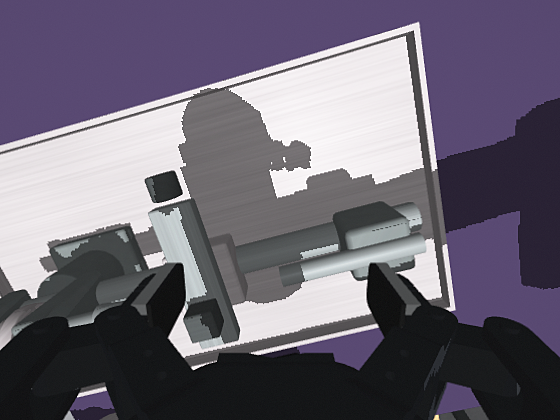

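```bash
cat > h.py <<'E'
from bench import arm
import numpy as np, cv2
from scipy.spatial.transform import Rotation as R
def pr(p): return {k:(np.array(v) if k in("D","rvec","tvec") else v) for k,v in p.items()}
def KD(p): return np.array([[p["fx"],0,p["cx"]],[0,p["fy"],p["cy"]],[0,0,1.]]),np.array(p["D"],float)
def p2w(p,uv,z):
    K,D=KD(p); n=cv2.undistortPoints(np.array(uv,float).reshape(-1,1,2),K,D)[:,0]
    M=cv2.Rodrigues(np.array(p["rvec"]))[0]; c=-M.T@p["tvec"]
    d=np.c_[n,np.ones(len(n))]@M
    return c+d*((z-c[2])/d[:,2])[:,None]
def w2p(p,X):
    K,D=KD(p); return cv2.projectPoints(np.array(X,float).reshape(-1,1,3),p["rvec"],p["tvec"],K,D)[0][:,0]
def save(img,name,crop=None,scale=1):
    if crop: x,y,w,h=crop; img=img[y:y+h,x:x+w]
    cv2.imwrite("pics/"+name,cv2.resize(img[:,:,::-1],None,fx=scale,fy=scale,interpolation=cv2.INTER_CUBIC))
def look():
    p=arm.camera_params("wrist"); i=arm.get_image("wrist"); return i,p
def goto(x,y,z,yaw):
    """print rel shift cm / turn deg in tool axes to reach TCP pos with tool down, jaw dir (tool z) at yaw in world xy"""
    s=arm.read_state(); Rm=R.from_quat(s["ee_rot"])
    ty=np.array([0,0,-1.]); 
    best=None
    for k in(0,np.pi):
        tz=np.array([np.cos(yaw+k),np.sin(yaw+k),0]); tx=np.cross(ty,tz)
        T=R.from_matrix(np.c_[tx,ty,tz]); r=(Rm.inv()*T).as_rotvec(degrees=True)
        if best is None or np.linalg.norm(r)<np.linalg.norm(best): best=r
    d=Rm.inv().apply(np.array([x,y,z])-s["position"])/10
    print("shift",d.round(2),"turn",best.round(2),"pos",s["position"].round(1),"w",round(s["gripper_width"],1),"t",round(s["clock"],2))
E
python3 - <<'E'
from h import *
a=arm.get_image("top");t=arm.camera_params("top");b=arm.get_image("scene");s=arm.camera_params("scene")
save(a,"t1.png",(250,80,210,240),2.5);save(b,"s1.png",(130,180,200,190),3)
for n,l in(("washer",6),("pulley1",7),("collar",8),("cap",27),("case",75),("rest",45),("gauge",60),("oiler",70),("loupe",30),("screwdriver",10)):
  for m in arm.masks_of(n,"top"):
    e=m["extent"];c=cv2.moments(m["mask"].astype(np.uint8),True);u=[c["m10"]/c["m00"],c["m01"]/c["m00"]]
    print(n,round(m["conf"],2),e,np.round(u,1),p2w(t,[u],l).round(0))
E
```

```text
washer 0.74 [427.9, 160.3, 21.2, 30.1] [436.9 173.7] [[ 611. -273.    6.]]
pulley1 0.75 [376.5, 200.6, 23.6, 21.7] [388.4 210.3] [[ 529. -167.    7.]]
collar 0.72 [360.7, 294.3, 18.2, 16.0] [370.9 301.6] [[ 334. -131.    8.]]
collar 0.63 [417.8, 266.1, 13.6, 10.6] [421. 270.] [[ 403. -238.    8.]]
collar 0.61 [374.3, 256.8, 18.9, 14.5] [383.  263.2] [[ 416. -156.    8.]]
cap 0.76 [362.6, 103.6, 14.3, 18.8] [368.9 111.5] [[ 741. -122.   27.]]
cap 0.65 [342.3, 132.8, 14.5, 16.2] [349.  139.9] [[678. -79.  27.]]
cap 0.59 [372.1, 141.8, 16.4, 17.5] [380.2 151.7] [[ 653. -146.   27.]]
case 0.97 [268.0, 158.1, 80.6, 74.2] [307.3 195.6] [[551.   9.  75.]]
rest 0.62 [136.1, 217.7, 73.0, 37.4] [173.9 231.4] [[474. 288.  45.]]
gauge 0.9 [129.7, 223.5, 75.7, 23.6] [166.  234.9] [[466. 300.  60.]]
oiler 0.7 [225.4, 128.5, 16.5, 13.3] [232.6 134.9] [[675. 166.  70.]]
loupe 0.59 [174.0, 127.2, 15.6, 14.5] [179.6 133. ] [[688. 288.  30.]]
screwdriver 0.98 [223.6, 215.7, 11.9, 69.9] [227.7 263. ] [[409. 177.  10.]]
```

View pics/t1.png

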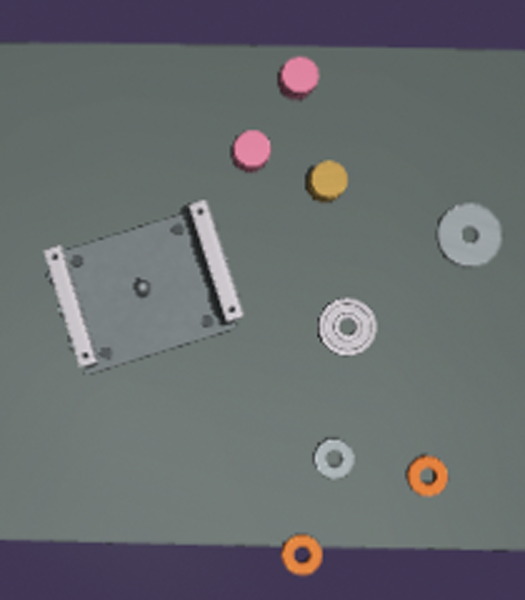

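View pics/s1.png

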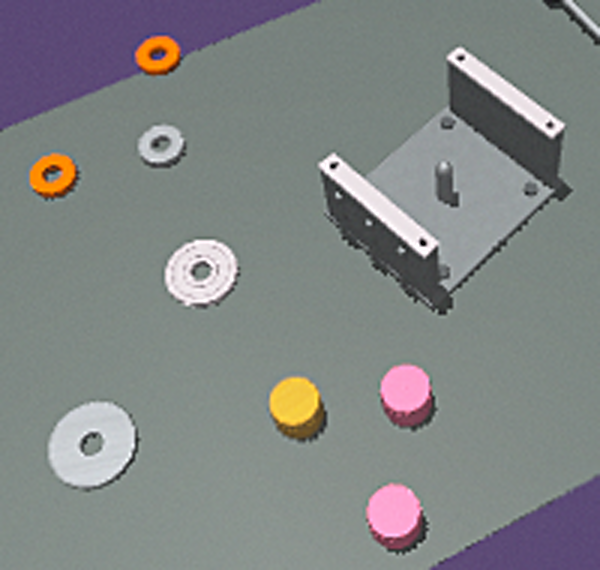

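```bash
python3 - <<'E'
from h import *
t=arm.camera_params("top")
q=np.array([(55,257),(86,356),(200,211),(232,310)])/2.5+[250,80]
w=p2w(t,q,75);print(w.round(1),w.mean(0))
print("xdir",np.degrees(np.arctan2(*(w[0]+w[2]-w[1]-w[3])[[1,0]])),"ydir",np.degrees(np.arctan2(*(w[0]+w[1]-w[2]-w[3])[[1,0]])))
print("stud top",p2w(t,[[250+143/2.5,80+286/2.5]],49))
# gauge
s=arm.read_state();Rm=R.from_quat(s["ee_rot"]).as_matrix();print(Rm.round(2), np.degrees(np.arctan2(Rm[1,2],Rm[0,2])))
a=np.radians(18)
goto(611,-273,200,a)
E
```

```text
[[576.1  81.   75. ]
 [496.   54.1  75. ]
 [615.7 -36.2  75. ]
 [535.4 -63.   75. ]] [555.82093539   8.99570769  75.        ]
xdir 18.516397383097676 ydir 108.64090659344235
stud top [[556.31623025   8.87410754  49.        ]]
[[-0.97  0.   -0.26]
 [ 0.26  0.   -0.97]
 [ 0.   -1.   -0.  ]] -105.17116044463157
shift [-66.12   5.03  72.86] turn [ 0.   56.83  0.  ] pos [163.5 603.2 250.3] w 85.1 t 0.75
```

```bash
R='[1,-66.1,3.0,72.9,0,56.8,0]'; python3 -m inch '[[1,-66.1,3.0,72.9,0,56.8,0],[1,-66.1,3.0,72.9,0,56.8,0],[1,-66.1,3.0,72.9,0,56.8,0],[1,-66.1,3.0,72.9,0,56.8,0],[1,-66.1,3.0,72.9,0,56.8,0],[1,-66.1,3.0,72.9,0,56.8,0],[1,-66.1,3.0,72.9,0,56.8,0],[1,-66.1,3.0,72.9,0,56.8,0],[1,-66.1,3.0,72.9,0,56.8,0],[1,-66.1,3.0,72.9,0,56.8,0],[1,-66.1,3.0,72.9,0,56.8,0],[1,-66.1,3.0,72.9,0,56.8,0],[1,-66.1,3.0,72.9,0,56.8,0],[1,-66.1,3.0,72.9,0,56.8,0],[1,-66.1,3.0,72.9,0,56.8,0],[1,-66.1,3.0,72.9,0,56.8,0],[1,-66.1,3.0,72.9,0,56.8,0],[1,-66.1,3.0,72.9,0,56.8,0],[1,-66.1,3.0,72.9,0,56.8,0],[1,-66.1,3.0,72.9,0,56.8,0]]'
python3 - <<'E'
from h import *
goto(611,-273,200,np.radians(18.6))
E
```

```text
clock: 2.42
position: [542.7, -141.0, 225.1]
ee_rot: [0.416, 0.572, -0.572, -0.415]
contact_force: [0.6, 0.1, 0.7]
gripper_width: 85.4
shift [-14.67   2.51  -2.41] turn [ 0.03 -0.59 -0.01] pos [ 542.7 -141.   225.1] w 85.4 t 2.42
```

```bash
python3 - <<'E'
from h import *
i,p=look(); save(i,"w1.png")
M=cv2.Rodrigues(p["rvec"])[0];print("cam",-M.T@p["tvec"],"fwd",M[2])
print(w2p(p,[[611,-273,6],[529,-167,7],[416,-156,8],[556,9,8],[653,-146,27]]).round(0))
E
```

```text
cam [ 564.56581082 -206.16073244  348.71184047] fwd [-0.08362099  0.25823067 -0.96245751]
[[252.  47.]
 [295. 172.]
 [385. 212.]
 [229. 299.]
 [177. 157.]]
```

View pics/w1.png

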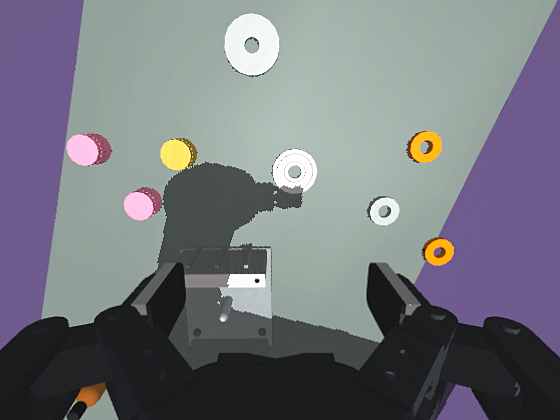

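```bash
cat >> h.py <<'E'
def find(label,h,cam="wrist",near=None,showall=False):
    """newest picture must be taken; returns world xy of mask-hull ellipse centre at top height h"""
    p=arm.camera_params(cam); out=[]
    for m in arm.masks_of(label,cam):
        k=m["mask"].astype(np.uint8); cs=cv2.findContours(k,cv2.RETR_EXTERNAL,cv2.CHAIN_APPROX_NONE)[0]
        if not cs: continue
        c=max(cs,key=cv2.contourArea)
        if len(c)<6: continue
        el=cv2.fitEllipse(cv2.convexHull(c)); w=p2w(p,[el[0]],h)[0]
        out.append((round(m["conf"],2),np.round(el[0],1),np.round(el[1],1),w.round(1)))
    return out
E
python3 - <<'E'
from h import *
i,p=look()
for n,h in(("washer",6),("pulley1",7),("collar",8),("cap",27)):
    for o in find(n,h): print(n,o)
save(i,"w2.png",(180,0,200,200),4)
# manual hole pts
save(i,"w3.png",(160,230,140,120),5)
E
```

```text
washer (0.65, array([251.8,  51.8]), array([54.1, 61.5]), array([ 610.1, -271.2,    6. ]))
washer (0.6, array([223., 307.]), array([126.1, 145.6]), array([562.2,  20.1,   6. ]))
pulley1 (0.76, array([294.9, 176.1]), array([42.4, 44. ]), array([ 527.4, -163.3,    7. ]))
collar (0.83, array([438.9, 255.4]), array([26.6, 30. ]), array([ 331.9, -124.5,    8. ]))
collar (0.66, array([425., 152.]), array([30.2, 35. ]), array([ 400.5, -230.3,    8. ]))
collar (0.63, array([384.2, 215.1]), array([27.8, 29.4]), array([ 414.1, -150.8,    8. ]))
cap (0.8, array([143.9, 209.2]), array([30.9, 37.6]), array([672.8, -78.7,  27. ]))
cap (0.7, array([ 89.9, 155.8]), array([31.4, 43.2]), array([ 736.6, -117.9,   27. ]))
cap (0.61, array([179.5, 159.9]), array([31.6, 36.2]), array([ 648.2, -142.3,   27. ]))
```

View pics/w2.png

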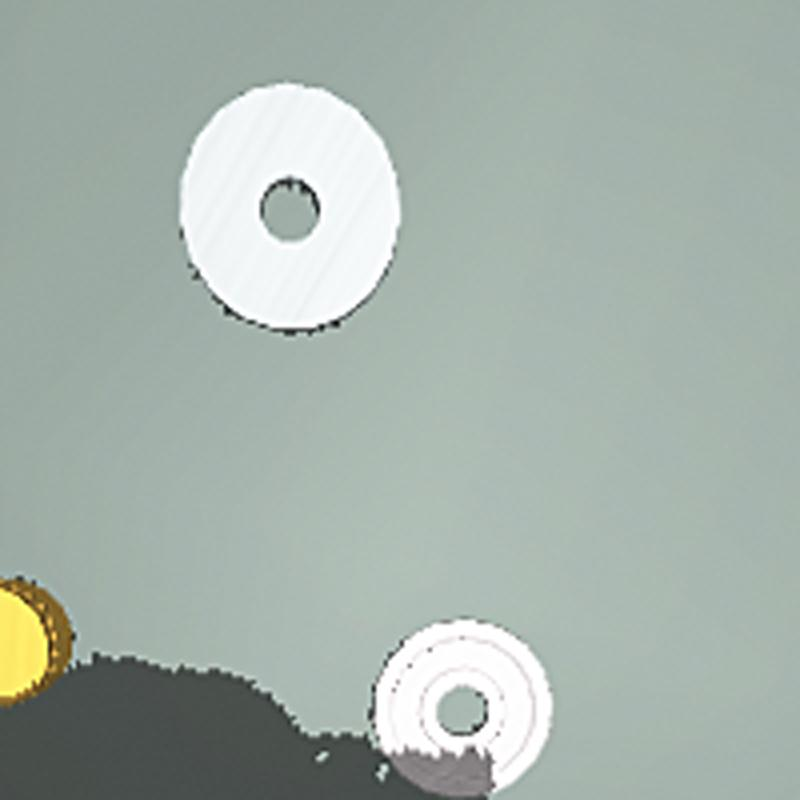

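View pics/w3.png

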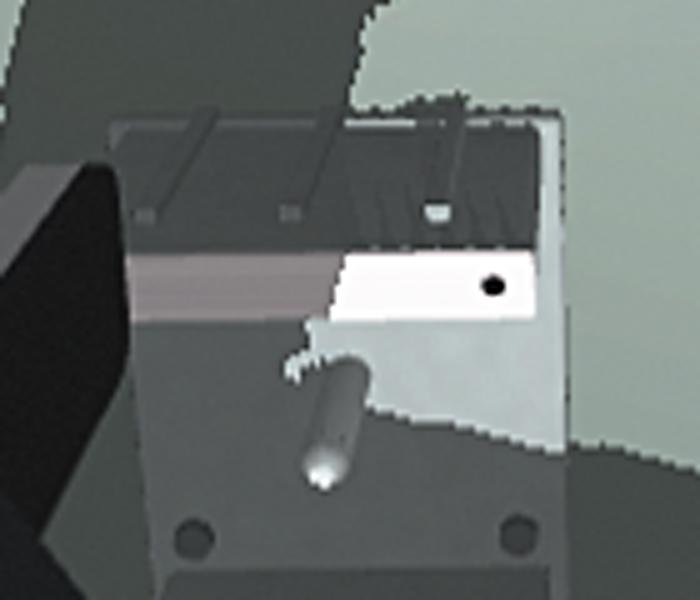

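```bash
sed -i 's/near=None,showall=False/p=None/; s/    p=arm.camera_params(cam); out=\[\]/    p=p or arm.camera_params(cam); out=[]/' h.py
python3 - <<'E'
from h import *
s=arm.read_state();print(s["joint_vel"].round(4),s["position"])
i,p=look()
for n,h in(("washer",6),("pulley1",7),("collar",8),("cap",27)):
    for o in find(n,h,p=p): print(n,o)
save(i,"w2.png",(180,0,200,200),4)
save(i,"w3.png",(160,230,140,120),5)
print(p2w(p,[[252.5,51.4]],6),p2w(p,[[295.5,176.5]],7),p2w(p,[[225,324]],49))
E
```

```text
[ 0.021  -0.0149 -0.0035  0.0015 -0.0009 -0.0004] [ 541.6485011  -138.33445984  224.90997274]
washer (0.85, array([251.3,  40.9]), array([56. , 64.1]), array([ 612.3, -274.8,    6. ]))
pulley1 (0.77, array([294.2, 167.9]), array([44.8, 46.2]), array([ 530.4, -168.6,    7. ]))
collar (0.83, array([438.2, 248.7]), array([26.4, 29.8]), array([ 336.1, -130.9,    8. ]))
collar (0.66, array([383.1, 208.1]), array([27.5, 31. ]), array([ 418.3, -156.8,    8. ]))
collar (0.59, array([425.2, 143.6]), array([30.7, 34.6]), array([ 404.1, -237.3,    8. ]))
cap (0.97, array([177.8, 150.8]), array([30.8, 36. ]), array([ 652.2, -150. ,   27. ]))
cap (0.87, array([ 87. , 146.2]), array([32.9, 43.8]), array([ 741.1, -125.6,   27. ]))
cap (0.6, array([141.7, 200.2]), array([30.4, 37.4]), array([677.1, -86.9,  27. ]))
[[ 608.44574441 -266.14117097    6.        ]] [[ 525.85435931 -159.97482063    7.        ]] [[551.5853525  17.8453812  49.       ]]
```

View pics/w2.png

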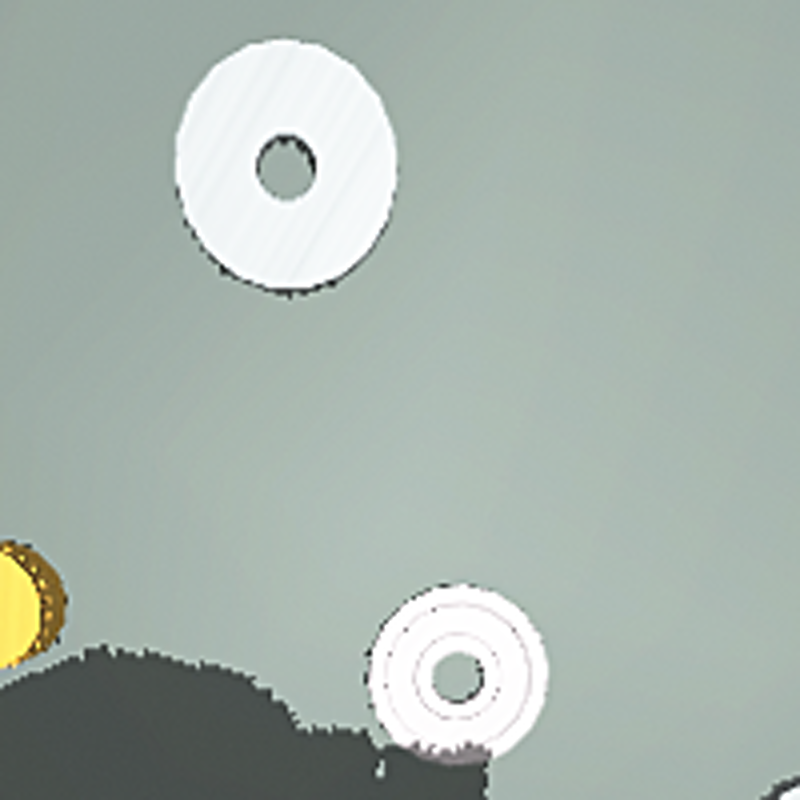

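View pics/w3.png

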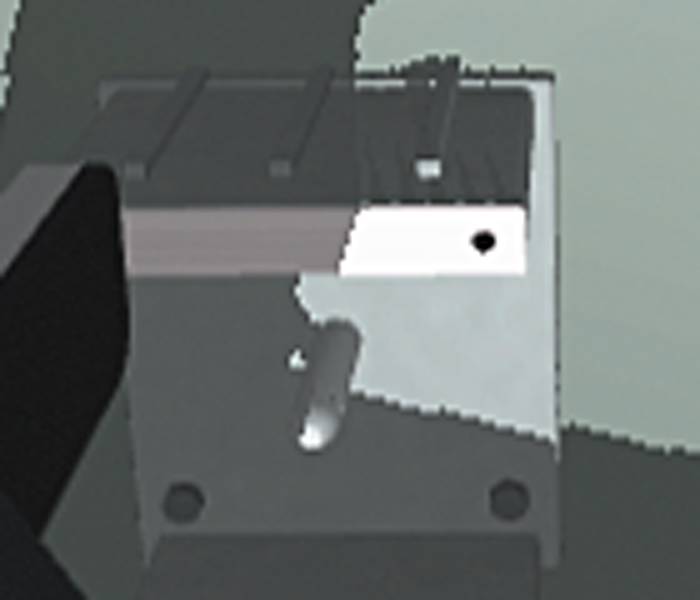

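```bash
python3 - <<'E'
from h import *
goto(612,-274,100,np.radians(18.6))
E
python3 -m inch '[[1,-14.9,12.5,-2.5,0,0,0],[1,-14.9,12.5,-2.5,0,0,0],[1,-14.9,12.5,-2.5,0,0,0],[1,-14.9,12.5,-2.5,0,0,0],[1,-14.9,12.5,-2.5,0,0,0],[1,-14.9,12.5,-2.5,0,0,0],[1,-14.9,12.5,-2.5,0,0,0],[1,-14.9,12.5,-2.5,0,0,0],[1,-14.9,12.5,-2.5,0,0,0],[1,-14.9,12.5,-2.5,0,0,0]]'
python3 - <<'E'
from h import *
goto(612,-274,100,np.radians(18.6))
i,p=look();save(i,"w4.png");print(w2p(p,[[612,-274,6]]))
E
```

```text
shift [-15.12  12.55  -2.41] turn [ 0.04 -0.47 -0.01] pos [ 541.9 -137.8  225.4] w 85.2 t 2.97
clock: 3.8
position: [612.6, -271.6, 102.0]
ee_rot: [0.416, 0.573, -0.572, -0.414]
contact_force: [-0.7, 0.3, 0.6]
gripper_width: 85.4
shift [-0.21  0.2   0.13] turn [ 0.15 -0.47 -0.09] pos [ 612.6 -271.6  102. ] w 85.4 t 3.8
[[278.46358069 219.98771557]]
```

View pics/w4.png

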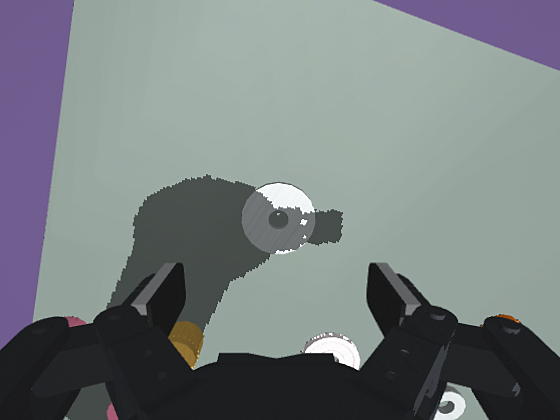

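```bash
python3 - <<'E'
from h import *
i,p=look();save(i,"w5.png",(220,160,120,120),5)
for o in find("washer",6,p=p): print(o)
goto(612,-274,24,np.radians(18.6))
E
```

```text
(0.94, array([277.8, 217.8]), array([71. , 73.4]), array([ 613. , -275.6,    6. ]))
(0.61, array([448.5, 405.9]), array([29.5, 40.1]), array([ 412.9, -156.5,    6. ]))
shift [-0.17  7.73  0.1 ] turn [ 0.1  -0.51 -0.06] pos [ 612.3 -272.   101.3] w 85.4 t 3.95
```

View pics/w5.png

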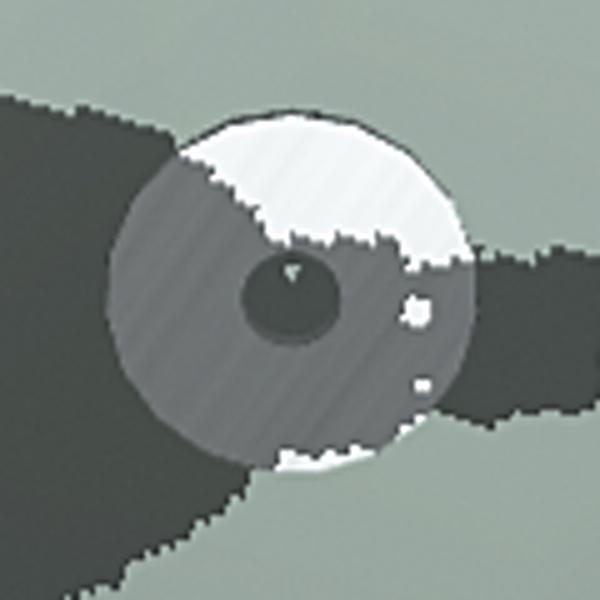

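```bash
python3 -m inch '[[1,-0.28,4,0.1,0,-0.5,0],[1,-0.28,6,0.1,0,-0.5,0],[1,-0.28,7.7,0.1,0,-0.5,0],[1,-0.28,7.7,0.1,0,-0.5,0],[1,-0.28,7.7,0.1,0,-0.5,0],[1,-0.28,7.7,0.1,0,-0.5,0]]'
python3 - <<'E'
from h import *
goto(612.5,-275,19,np.radians(18.6))
i,p=look();save(i,"w6.png");print(w2p(p,[[612.5,-275,6]]))
for o in find("washer",6,p=p): print(o)
E
```

```text
clock: 4.45
position: [612.9, -275.9, 24.5]
ee_rot: [0.414, 0.574, -0.574, -0.412]
contact_force: [-0.6, 0.5, 0.2]
gripper_width: 85.5
shift [0.1  0.55 0.01] turn [ 0.11 -0.03 -0.1 ] pos [ 612.9 -275.9   24.5] w 85.5 t 4.45
[[277.28463584 269.73596034]]
(0.77, array([277. , 267.1]), array([102.6, 108.7]), array([ 613.1, -276.4,    6. ]))
```

View pics/w6.png

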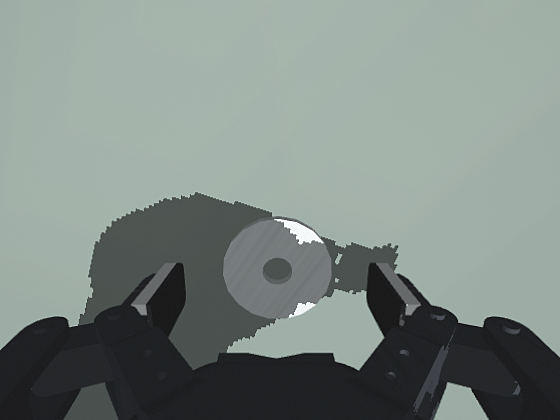

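```bash
python3 -m inch '[[0.73,0.1,0,0,0,0,0],[0.73,0.1,0,0,0,0,0],[0.73,0.1,0,0,0,0,0],[0.73,0.1,0,0,0,0,0],[0.73,0.1,0.3,0,0,0,0],[0.73,0.1,0.5,0,0,0,0],[0.73,0.1,0.7,0,0,0,0],[0.73,0.1,0.7,0,0,0,0],[0.73,0.1,0.7,0,0,0,0]]'
python3 - <<'E'
from h import *
goto(612.5,-275,14,np.radians(18.6))
i,p=look();save(i,"w7.png");print(w2p(p,[[612.5,-275,6]]))
E
```

```text
clock: 5.3
position: [611.3, -274.7, 15.5]
ee_rot: [-0.413, -0.574, 0.574, 0.413]
contact_force: [0.1, 0.4, -0.5]
gripper_width: 62.4
shift [-0.06  0.15 -0.1 ] turn [-0.04 -0.07  0.02] pos [ 611.3 -274.7   15.5] w 62.4 t 5.3
[[274.89932517 275.10869745]]
```

View pics/w7.png

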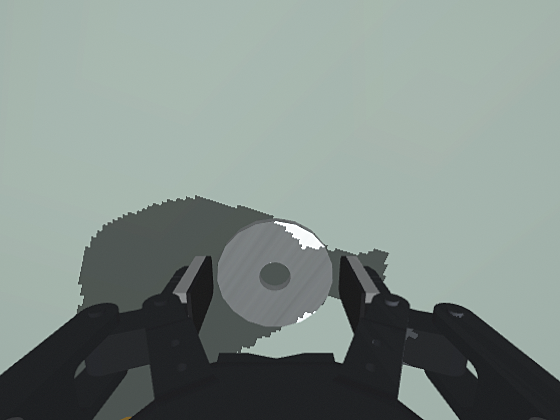

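```bash
python3 -m inch '[[0.73,0,0.2,0,0,0,0],[0.73,0,0.35,0,0,0,0],[0.73,0,0.4,0,0,0,0],[0.73,0,0.4,0,0,0,0]]'
python3 - <<'E'
from h import *
print(arm.read_state()["contact_force"]);goto(612.5,-275,14,np.radians(18.6))
E
```

```text
clock: 5.68
position: [611.8, -274.8, 13.5]
ee_rot: [-0.413, -0.574, 0.574, 0.413]
contact_force: [-1.8, 0.9, 8.0]
gripper_width: 62.1
[-1.7676745   0.9140255   7.97104623]
shift [-0.04 -0.05 -0.06] turn [ 0.02 -0.05 -0.04] pos [ 611.8 -274.8   13.5] w 62.1 t 5.68
```

```bash
python3 -m inch '[[0.73,0,-0.25,0,0,0,0],[0.5,0,-0.25,0,0,0,0],[0.5,0,-0.25,0,0,0,0],[0.5,0,-0.25,0,0,0,0],[0.5,0,-0.25,0,0,0,0],[0.5,0,-0.25,0,0,0,0],[0.5,0,-0.25,0,0,0,0]]'
```

```text
clock: 6.27
position: [612.3, -275.0, 15.9]
ee_rot: [0.413, 0.574, -0.574, -0.412]
contact_force: [-1.2, 0.6, 6.3]
gripper_width: 52.0
```

```bash
python3 - <<'E'
from h import *
print(arm.read_state()["gripper_width"])
i,p=look();save(i,"w8.png")
print(arm.read_state()["gripper_width"],arm.read_state()["contact_force"])
E
```

```text
51.98365225231916
52.37658124056043 [-0.86663412  1.90421052  6.58895401]
```

View pics/w8.png

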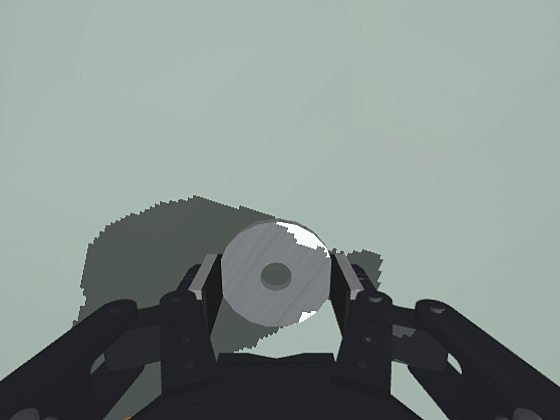

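```bash
python3 -m inch '[[0.5,0,-1,0,0,0,0],[0.5,0,-3,0,0,0,0],[0.5,0,-6,0,0,0,0],[0.5,0,-9,0,0,0,0],[0.5,0,-12,0,0,0,0],[0.5,0,-14,0,0,0,0],[0.5,0,-14,0,0,0,0]]'
python3 - <<'E'
from h import *
goto(556,9,150,np.radians(18.6))
E
```

```text
clock: 6.9
position: [614.1, -275.7, 160.5]
ee_rot: [0.416, 0.575, -0.573, -0.409]
contact_force: [1.4, 0.2, 0.5]
gripper_width: 52.4
shift [28.84  0.9  -3.55] turn [ 0.48 -0.03 -0.36] pos [ 614.1 -275.7  160.5] w 52.4 t 6.9
```

```bash
python3 -m inch '[[0.5,6,0,-0.7,0,0,0],[0.5,14,0,-1.7,0,0,0],[0.5,21,0,-2.7,0,0,0],[0.5,26,0,-3.3,0,0,0],[0.5,28.8,0,-3.5,0,0,0],[0.5,28.8,0,-3.5,0,0,0],[0.5,28.8,0,-3.5,0,0,0],[0.5,28.8,0,-3.5,0,0,0],[0.5,28.8,0,-3.5,0,0,0],[0.5,28.8,0,-3.5,0,0,0],[0.5,28.8,0,-3.5,0,0,0],[0.5,28.8,0,-3.5,0,0,0]]'
python3 - <<'E'
from h import *
goto(556,9,150,np.radians(18.6))
i,p=look();save(i,"w9.png");goto(556,9,150,np.radians(18.6))
print(w2p(p,[[556,9,49],[556,9,8]]))
E
```

```text
clock: 7.9
position: [553.1, 8.2, 154.0]
ee_rot: [-0.413, -0.573, 0.574, 0.414]
contact_force: [0.1, -1.3, -0.9]
gripper_width: 52.1
shift [-0.02  0.4  -0.3 ] turn [-0.05 -0.19  0.  ] pos [553.1   8.2 154. ] w 52.1 t 7.9
shift [-0.01  0.41 -0.29] turn [-0.04 -0.2   0.  ] pos [553.2   8.2 154.1] w 52.4 t 7.95
[[272.55813121 218.74372054]
 [272.94185996 205.77899807]]
```

View pics/w9.png

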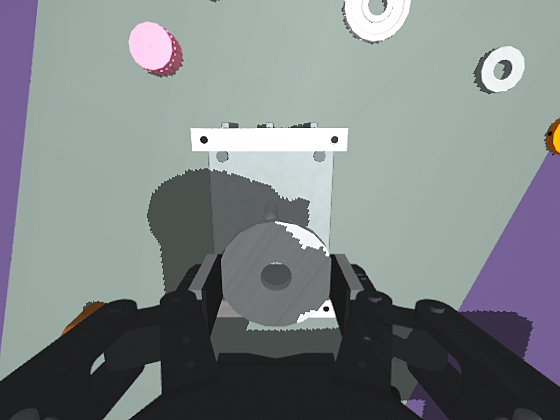

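```bash
python3 - <<'E'
from h import *
i,p=look();save(i,"w10.png",(190,120,180,140),4);save(i,"w11.png",(200,210,160,130),4)
w=p2w(p,[[204,140],[334.5,140],[326,309]],75);print(w.round(1))
d=w[0]-w[1];print(np.linalg.norm(d),np.degrees(np.arctan2(d[1],d[0])),np.linalg.norm(w[2]-w[1]))
c=(w[0]+w[2])/2;print("centre",c)
print("stud top",p2w(p,[[270,209]],49), "washer",p2w(p,[[276,275]],144))
print(np.degrees(np.arctan2(*R.from_quat(arm.read_state()["ee_rot"]).as_matrix()[[1,0],2])))
E
```

```text
[[616.8 -34.8  75. ]
 [537.  -61.4  75. ]
 [497.8  56.3  75. ]]
84.04421375103716 18.405973111571413 123.99790857205325
centre [557.28167987  10.7193565   75.        ]
stud top [[560.40640213   2.15083873  49.        ]] washer [[553.78954706   7.97235415 144.        ]]
-161.59015905769897
```

View pics/w10.png

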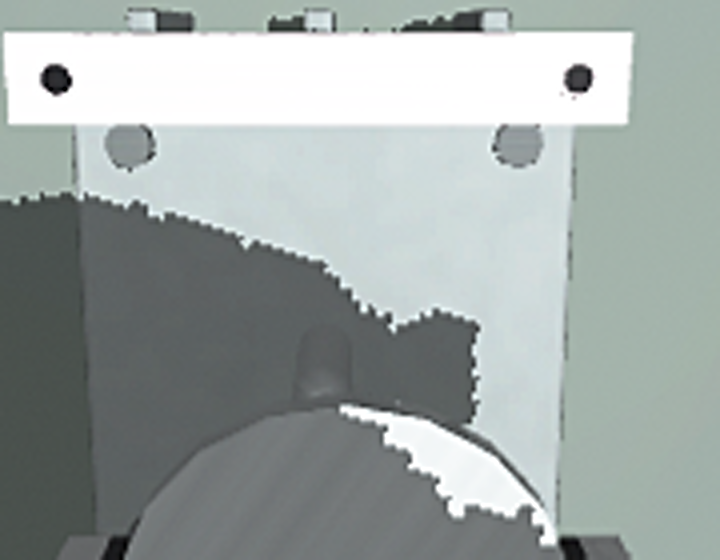

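View pics/w11.png

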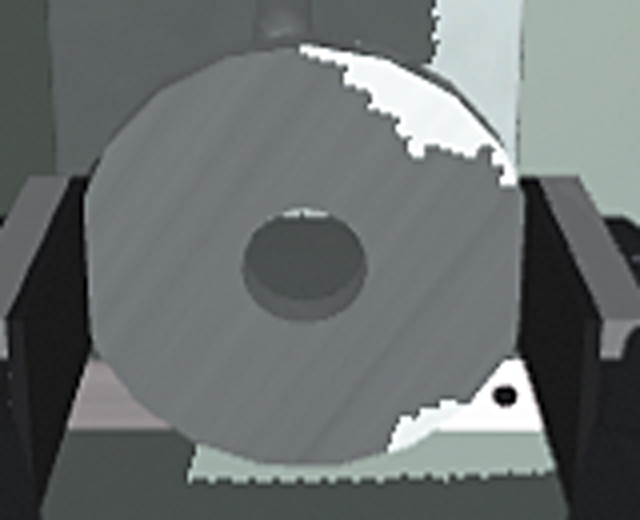

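```bash
python3 - <<'E'
from h import *
goto(556.8,10.8,75,np.radians(18.4))
E

```

```text
shift [ 0.13  7.92 -0.42] turn [-0.03  0.01  0.  ] pos [553.3   8.3 154.2] w 52.2 t 8.0
```

```bash
python3 -m inch '[[0.5,0.13,2,-0.42,0,0,0],[0.5,0.13,5,-0.42,0,0,0],[0.5,0.13,7,-0.42,0,0,0],[0.5,0.13,7.9,-0.42,0,0,0],[0.5,0.13,7.9,-0.42,0,0,0],[0.5,0.13,7.9,-0.42,0,0,0]]'
python3 - <<'E'
from h import *
goto(556.8,10.8,40,np.radians(18.4))
i,p=look();save(i,"w12.png",(170,150,220,200),3)
w=p2w(p,w2p(p,[[557.3,10.7,49]]),49)
print(w2p(p,[[557.3,10.7,49]]),"hole",p2w(p,[[276.3,276.2]],64))
E
```

```text
clock: 8.5
position: [557.3, 11.5, 75.7]
ee_rot: [-0.413, -0.574, 0.574, 0.413]
contact_force: [0.7, -0.8, 0.2]
gripper_width: 52.4
shift [-0.05  3.57  0.07] turn [ 0.    0.11 -0.03] pos [557.3  11.5  75.7] w 52.4 t 8.5
[[277.41974596 259.79969056]] hole [[557.29619283  12.69907769  64.        ]]
```

View pics/w12.png

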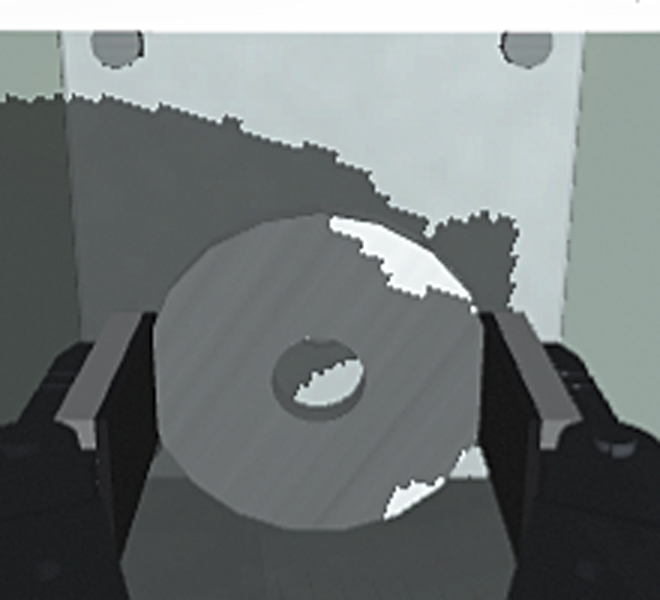

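```bash
python3 -m inch '[[0.5,-0.12,0.6,0,0,0,0],[0.5,-0.12,1.4,0,0,0,0],[0.5,-0.12,2.2,0,0,0,0],[0.5,-0.12,3.0,0,0,0,0],[0.5,-0.12,3.5,0,0,0,0],[0.5,-0.12,4,0,0,0,0],[0.5,-0.12,4.3,0,0,0,0],[0.5,-0.12,4.3,0,0,0,0]]'
python3 - <<'E'
from h import *
goto(557,10.5,24,np.radians(18.4))
i,p=look();save(i,"w13.png",(130,120,300,240),2.5)
E
```

```text
clock: 9.22
position: [556.7, 10.8, 31.5]
ee_rot: [-0.413, -0.574, 0.574, 0.413]
contact_force: [-0.4, -0.7, -1.5]
gripper_width: 52.2
shift [-0.04  0.75 -0.02] turn [-0.09  0.13  0.  ] pos [556.7  10.8  31.5] w 52.2 t 9.22
```

View pics/w13.png

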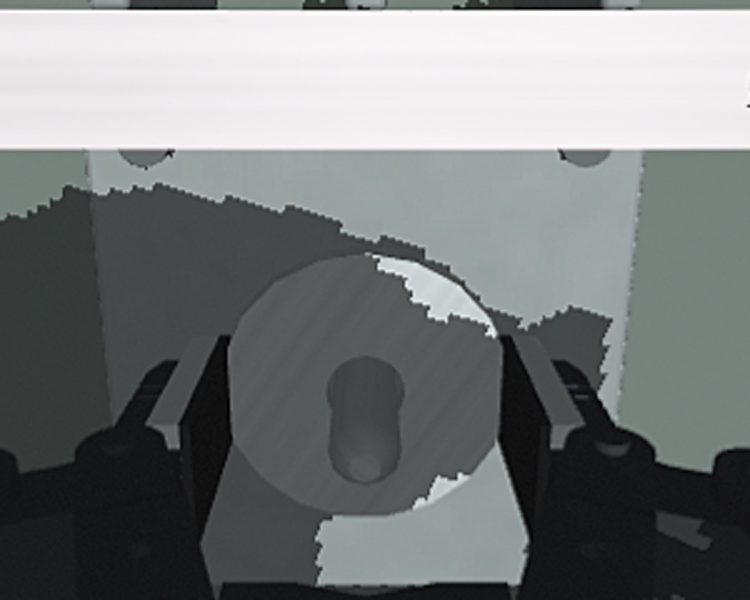

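```bash
python3 -m inch '[[0.5,0,0.3,0,0,0,0],[0.5,0,0.55,0,0,0,0],[0.5,0,0.7,0,0,0,0],[0.5,0,0.7,0,0,0,0],[0.8,0,0.7,0,0,0,0],[0.8,0,0.7,0,0,0,0],[0.8,0,0.7,0,0,0,0],[0.8,0,0.7,0,0,0,0]]'
python3 - <<'E'
from h import *
goto(557,10.5,150,np.radians(18.4))
i,p=look();save(i,"w14.png",(130,120,300,240),2.5)
E
```

```text
clock: 9.93
position: [557.4, 10.9, 25.7]
ee_rot: [0.413, 0.574, -0.574, -0.413]
contact_force: [0.5, 0.3, 0.4]
gripper_width: 68.4
shift [ -0.03 -12.43   0.04] turn [ 0.04  0.13 -0.  ] pos [557.4  10.9  25.7] w 68.4 t 9.93
```

View pics/w14.png

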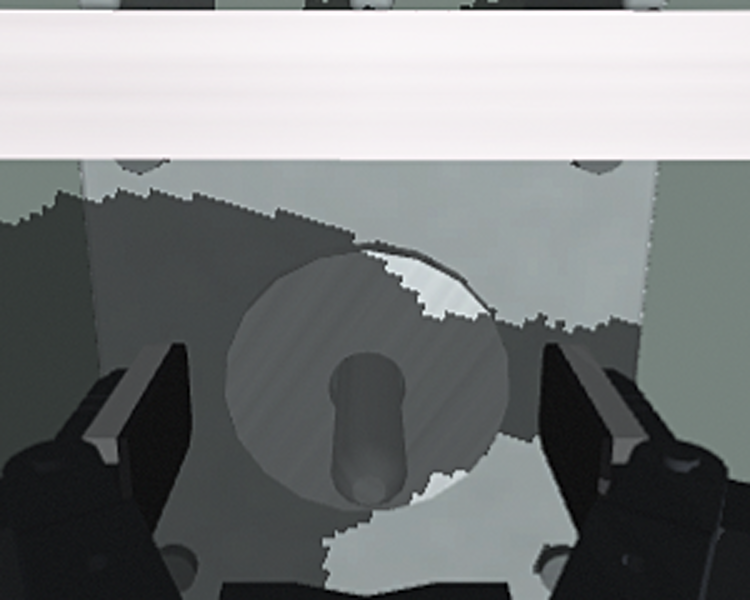

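```bash
python3 - <<'E'
from h import *
goto(529.5,-168,100,np.radians(18.4))
E
python3 -m inch '[[0.8,0,-4,0,0,0,0],[0.8,0,-8,0,0,0,0],[0.8,0,-12,0,0,0,0],[0.8,0,-12,0,0,0,0]]'
python3 - <<'E'
from h import *
goto(529.5,-168,100,np.radians(18.4))
E
```

```text
shift [-16.08  -7.44   8.32] turn [ 0.03  0.13 -0.  ] pos [557.3  10.9  25.7] w 68.4 t 9.98
clock: 10.32
position: [562.2, 11.7, 154.2]
ee_rot: [0.417, 0.579, -0.57, -0.408]
contact_force: [1.9, 0.3, 0.1]
gripper_width: 68.3
shift [-15.96   5.32   8.94] turn [ 0.96  0.26 -0.17] pos [562.2  11.7 154.2] w 68.3 t 10.32
```

```bash
python3 -m inch '[[0.8,-4,0,2.2,0,0,0],[0.8,-8,0,4.4,0,0,0],[0.8,-12,1,6.7,0,0,0],[0.8,-15,3,8.0,0,0,0],[0.8,-16,5,8.4,0,0,0],[0.8,-16,5,8.4,0,0,0],[0.8,-16,5,8.4,0,0,0],[0.8,-16,5,8.4,0,0,0],[0.8,-16,5,8.4,0,0,0],[0.8,-16,5,8.4,0,0,0]]'
python3 - <<'E'
from h import *
i,p=look();save(i,"w15.png")
for o in find("pulley1",7,p=p): print(o)
goto(529.5,-168,100,np.radians(18.4))
E
```

```text
clock: 11.15
position: [529.4, -166.5, 96.6]
ee_rot: [0.413, 0.575, -0.574, -0.412]
contact_force: [-0.6, 0.4, -0.4]
gripper_width: 68.4
(0.68, array([276.2, 221.8]), array([66.1, 68. ]), array([ 530.6, -168.8,    7. ]))
shift [-0.14 -0.37  0.  ] turn [ 0.1   0.22 -0.04] pos [ 529.1 -166.6   96.3] w 68.3 t 11.25
```

View pics/w15.png

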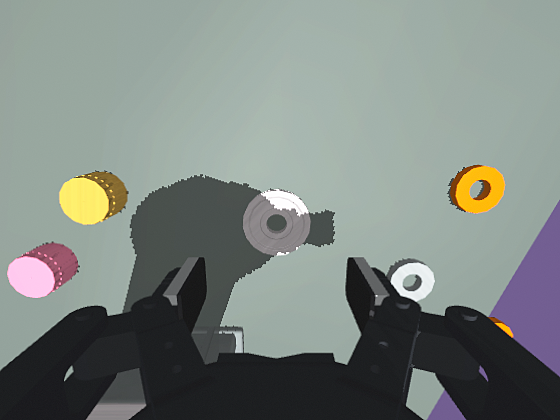

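```bash
python3 - <<'E'
from h import *
goto(530.2,-168.7,18,np.radians(18.4))
E
python3 -m inch '[[0.68,-0.3,3,-0.05,0,0,0],[0.68,-0.3,6,-0.05,0,0,0],[0.68,-0.3,7.8,-0.05,0,0,0],[0.68,-0.3,7.8,-0.05,0,0,0],[0.68,-0.3,7.8,-0.05,0,0,0],[0.68,-0.3,7.8,-0.05,0,0,0]]'
python3 - <<'E'
from h import *
i,p=look();save(i,"w16.png",(130,150,300,240),2)
for o in find("pulley1",7,p=p): print(o)
goto(530.2,-168.7,18,np.radians(18.4))
E
```

```text
shift [-0.23  7.83 -0.03] turn [ 0.1   0.22 -0.04] pos [ 529.1 -166.6   96.3] w 68.3 t 11.25
clock: 11.75
position: [530.2, -169.8, 18.0]
ee_rot: [0.413, 0.574, -0.574, -0.413]
contact_force: [0.2, -0.5, -1.6]
gripper_width: 58.3
(0.84, array([275.6, 275. ]), array([ 96.5, 101.3]), array([ 530.9, -169.6,    7. ]))
shift [ 0.12  0.02 -0.04] turn [ 0.07  0.15 -0.03] pos [ 530.2 -170.    18.2] w 57.9 t 11.85
```

View pics/w16.png

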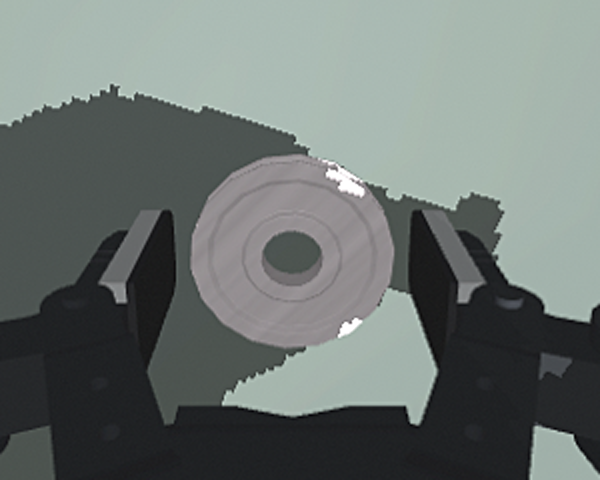

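```bash
python3 -m inch '[[0.4,0.05,0.05,0,0,0,0],[0.4,0.05,0.05,0,0,0,0],[0.4,0.05,0.05,0,0,0,0],[0.4,0.05,0.05,0,0,0,0],[0.4,0.05,0.05,0,0,0,0],[0.4,0.05,0.05,0,0,0,0],[0.4,0.05,0.05,0,0,0,0]]'; python3 -m inch '[[0.4,0,-1,0,0,0,0],[0.4,0,-4,0,0,0,0],[0.4,0,-8,0,0,0,0],[0.4,0,-12,0,0,0,0],[0.4,0,-13.5,0,0,0,0],[0.4,0,-13.5,0,0,0,0]]'
python3 - <<'E'
from h import *
goto(557,10.7,150,np.radians(18.4))
E
```

```text
clock: 12.43
position: [530.2, -169.8, 18.8]
ee_rot: [0.413, 0.574, -0.574, -0.412]
contact_force: [-0.8, 1.4, 7.7]
gripper_width: 46.6
clock: 12.93
position: [532.4, -170.1, 157.9]
ee_rot: [0.416, 0.576, -0.572, -0.409]
contact_force: [0.5, 0.7, -0.9]
gripper_width: 46.1
shift [16.36  0.8  -8.08] turn [ 0.6   0.17 -0.27] pos [ 532.4 -170.1  157.9] w 46.1 t 12.93
```

```bash
python3 -m inch '[[0.4,4,0,-2,0,0,0],[0.4,8,0,-4,0,0,0],[0.4,12,0,-6,0,0,0],[0.4,15.3,0,-7.6,0,0,0],[0.4,16.4,0.3,-8.0,0,0,0],[0.4,16.4,0.3,-8.0,0,0,0],[0.4,16.4,0.3,-8.0,0,0,0],[0.4,16.4,0.3,-8.0,0,0,0],[0.4,16.4,0.3,-8.0,0,0,0],[0.4,16.4,0.3,-8.0,0,0,0],[0.4,16.4,0.3,-8.0,0,0,0]]'
python3 - <<'E'
from h import *
i,p=look();save(i,"w17.png",(170,120,220,220),3)
print(p2w(p,[[0,0]],0)*0, "stud px",w2p(p,[[557.3,10.7,49]]))
goto(557,10.7,78,np.radians(18.4))
E
```

```text
clock: 13.85
position: [553.2, 10.2, 148.9]
ee_rot: [-0.413, -0.574, 0.574, 0.413]
contact_force: [0.0, 0.2, -0.6]
gripper_width: 46.1
[[ 0. -0.  0.]] stud px [[271.16809085 219.88647382]]
shift [-0.08  7.1  -0.37] turn [0.   0.04 0.  ] pos [553.3  10.3 149. ] w 46.3 t 13.9
```

View pics/w17.png

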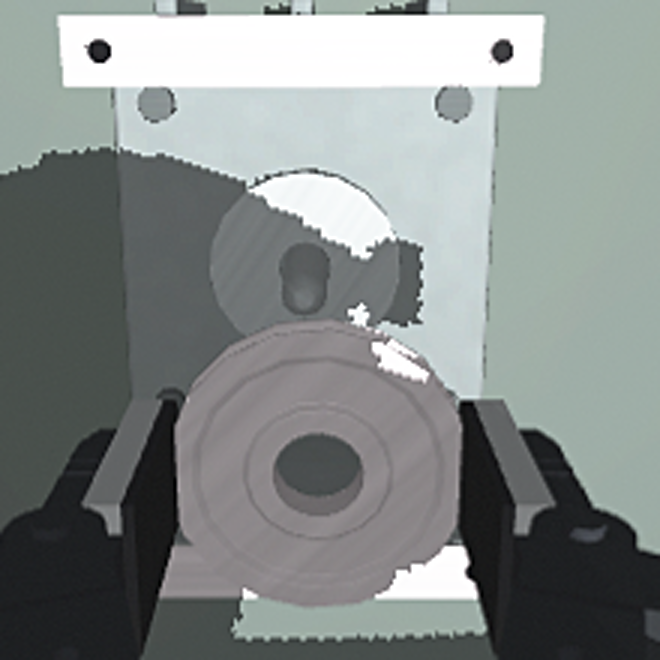

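```bash
python3 - <<'E'
from h import *
i,p=look();print(p2w(p,[[275.8,278]],137.5))
goto(557,10.5,78,np.radians(18.4))
E
python3 -m inch '[[0.4,-0.1,2,-0.38,0,0,0],[0.4,-0.1,5,-0.38,0,0,0],[0.4,-0.1,7,-0.38,0,0,0],[0.4,-0.1,7.1,-0.38,0,0,0],[0.4,-0.1,7.1,-0.38,0,0,0]]'
python3 - <<'E'
from h import *
i,p=look();save(i,"w18.png",(170,150,220,220),3)
goto(557,10.5,44,np.radians(18.4))
E
```

```text
[[553.21923526  12.31636343 137.5       ]]
shift [-0.11  7.1  -0.35] turn [ 0.01  0.06 -0.  ] pos [553.3  10.4 149. ] w 46.3 t 13.95
clock: 14.37
position: [556.8, 11.0, 77.2]
ee_rot: [-0.413, -0.573, 0.575, 0.414]
contact_force: [0.4, 0.0, -0.5]
gripper_width: 45.7
shift [-0.04  3.45  0.11] turn [ 0.03  0.14 -0.03] pos [557.9  11.3  78.5] w 46.5 t 14.42
```

View pics/w18.png

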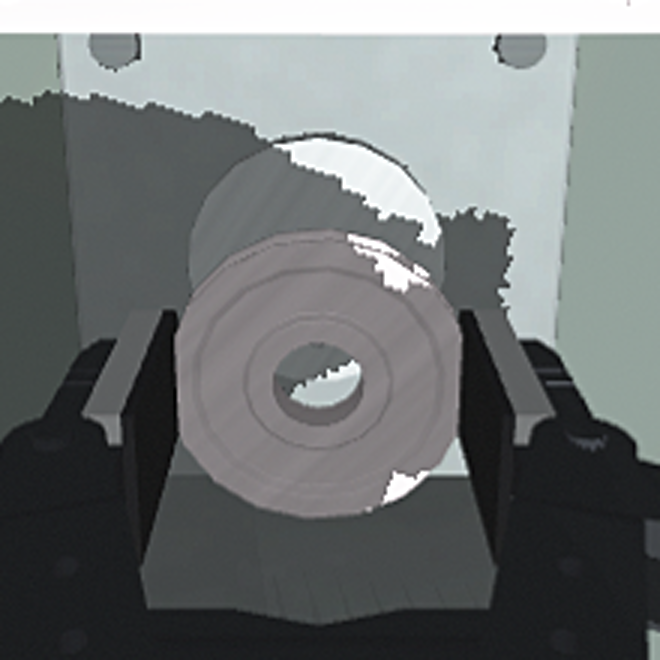

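```bash
python3 -m inch '[[0.4,-0.15,0.6,0,0,0,0],[0.4,-0.15,1.2,0,0,0,0],[0.4,-0.15,1.9,0,0,0,0],[0.4,-0.15,2.6,0,0,0,0],[0.4,-0.15,3.2,0,0,0,0],[0.4,-0.15,3.8,0,0,0,0],[0.4,-0.15,3.8,0,0,0,0]]'
python3 - <<'E'
from h import *
i,p=look();save(i,"w19.png",(130,150,300,240),2)
goto(557,10.5,33,np.radians(18.4))
E
```

```text
clock: 15.0
position: [557.3, 9.7, 38.5]
ee_rot: [-0.413, -0.573, 0.574, 0.413]
contact_force: [0.9, -3.7, -2.0]
gripper_width: 46.2
shift [0.09 0.58 0.  ] turn [-0.1   0.11 -0.  ] pos [557.3   9.7  38.8] w 45.9 t 15.05
```

View pics/w19.png

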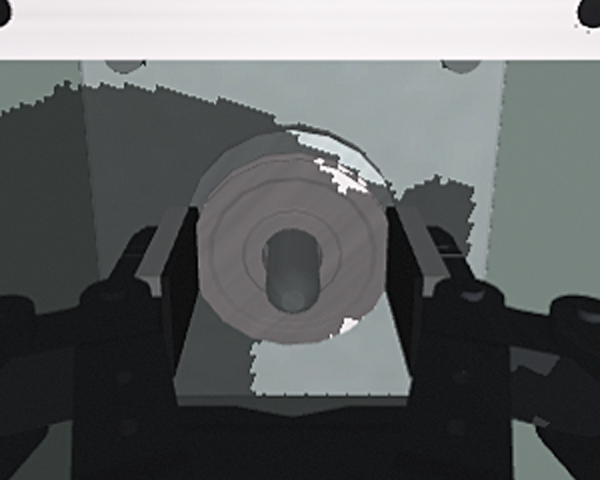

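```bash
python3 -m inch '[[0.4,0.1,0.3,0,0,0,0],[0.4,0.1,0.55,0,0,0,0],[0.4,0.1,0.55,0,0,0,0],[0.4,0.1,0.55,0,0,0,0],[0.7,0.1,0.55,0,0,0,0],[0.7,0.1,0.55,0,0,0,0],[0.7,0.1,0.55,0,0,0,0],[0.7,0.1,0.55,0,0,0,0],[0.7,0.1,0.55,0,0,0,0]]'
python3 - <<'E'
from h import *
i,p=look();save(i,"w20.png",(130,150,300,240),2)
goto(417,-157,150,np.radians(18.4))
E
```

```text
clock: 15.8
position: [557.6, 11.4, 34.5]
ee_rot: [0.413, 0.574, -0.574, -0.413]
contact_force: [-0.1, 0.2, 0.3]
gripper_width: 59.5
shift [-11.49 -11.56  18.67] turn [0.02 0.15 0.01] pos [557.5  11.3  34.5] w 59.6 t 15.85
```

View pics/w20.png

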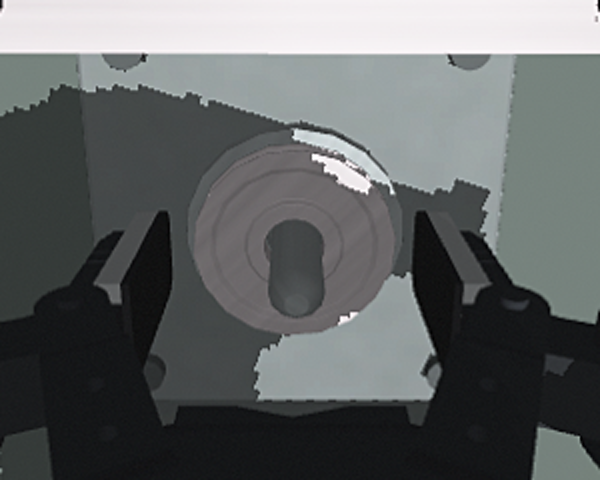

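Pulley sits on the washer with the stud through its hole. Now the collar at about (417,-157).

```bash
python3 -m inch '[[0.7,0,-4,0,0,0,0],[0.7,0,-8,0,0,0,0],[0.7,0,-11,0,0,0,0],[0.7,-1,-11.5,1.5,0,0,0],[0.7,-3,-11.5,5,0,0,0],[0.7,-5,-11,8,0,0,0],[0.7,-7,-9,11.4,0,0,0],[0.7,-9.2,-8,15,0,0,0],[0.7,-11.5,-7,18.7,0,0,0],[0.7,-11.5,-7,18.7,0,0,0],[0.7,-11.5,-7,18.7,0,0,0],[0.7,-11.5,-7,18.7,0,0,0],[0.7,-11.5,-7,18.7,0,0,0],[0.7,-11.5,-7,18.7,0,0,0],[0.7,-11.5,-7,18.7,0,0,0]]'
python3 - <<'E'
from h import *
i,p=look();save(i,"w21.png")
for o in find("collar",8,p=p): print(o)
goto(417,-157,100,np.radians(18.4))
E
```

```text
clock: 17.1
position: [417.7, -156.8, 104.7]
ee_rot: [0.413, 0.575, -0.574, -0.412]
contact_force: [-0.1, 0.4, -1.0]
gripper_width: 59.8
(0.95, array([333.4, 122.9]), array([48. , 50.7]), array([ 403.6, -237.2,    8. ]))
(0.55, array([277.3, 221.2]), array([44.4, 44.6]), array([ 417.5, -157.6,    8. ]))
(0.5, array([372.3, 272.9]), array([15.1, 33.5]), array([ 332.6, -141.1,    8. ]))
shift [0.   0.45 0.03] turn [ 0.03  0.2  -0.01] pos [ 417.3 -156.9  104.5] w 60.2 t 17.2
```

View pics/w21.png

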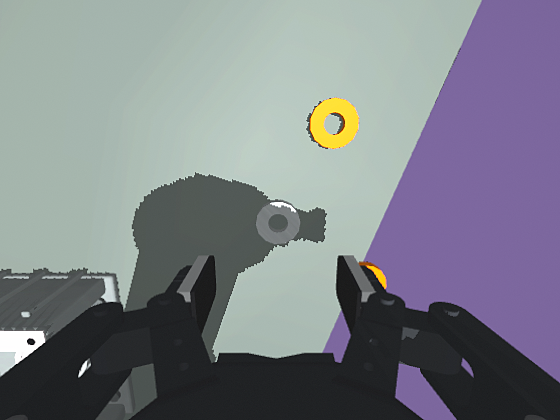

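```bash
python3 -m inch '[[0.55,-0.07,3,-0.02,0,0,0],[0.55,-0.07,6,-0.02,0,0,0],[0.55,-0.07,8,-0.02,0,0,0],[0.55,-0.07,8.3,-0.02,0,0,0],[0.55,-0.07,8.3,-0.02,0,0,0],[0.55,-0.07,8.3,-0.02,0,0,0]]'
python3 - <<'E'
from h import *
i,p=look();save(i,"w22.png",(130,150,300,240),2)
for o in find("collar",8,p=p): print(o)
goto(417.5,-157.6,20,np.radians(18.4))
E
```

```text
clock: 17.7
position: [418.0, -158.0, 22.1]
ee_rot: [0.413, 0.574, -0.574, -0.412]
contact_force: [-0.2, 0.9, 1.0]
gripper_width: 46.9
(0.9, array([278.1, 272. ]), array([66.7, 67.9]), array([ 417.5, -158.1,    8. ]))
(0.84, array([397.5, 375.4]), array([23.2, 36.1]), array([ 335.9, -120.4,    8. ]))
(0.59, array([367.3, 122.3]), array([77. , 84.6]), array([ 403.8, -237.5,    8. ]))
shift [0.07 0.27 0.06] turn [ 0.16  0.16 -0.06] pos [ 418.3 -158.    22.7] w 47.3 t 17.8
```

View pics/w22.png

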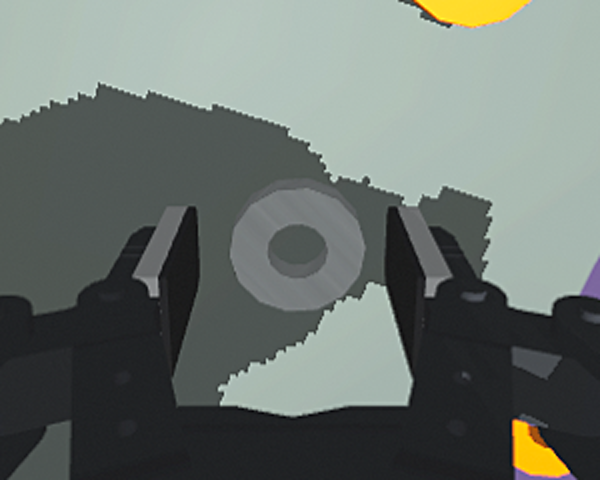

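Aligned; close at TCP z≈21 and lift.

```bash
python3 -m inch '[[0.5,0,0.1,0,0,0,0],[0.2,0,0.1,0,0,0,0],[0.2,0,0.1,0,0,0,0],[0.2,0,0.1,0,0,0,0],[0.2,0,0.1,0,0,0,0],[0.2,0,0.1,0,0,0,0],[0.2,0,0.1,0,0,0,0],[0.2,0,0.1,0,0,0,0]]'; python3 -m inch '[[0.2,0,-1,0,0,0,0],[0.2,0,-4,0,0,0,0],[0.2,0,-8,0,0,0,0],[0.2,0,-12,0,0,0,0],[0.2,0,-13.3,0,0,0,0],[0.2,0,-13.3,0,0,0,0]]'
python3 - <<'E'
from h import *
goto(557,9.5,150,np.radians(18.4))
E
```

```text
clock: 18.47
position: [417.7, -158.1, 21.7]
ee_rot: [0.413, 0.574, -0.574, -0.412]
contact_force: [-1.5, 0.9, 7.1]
gripper_width: 30.0
clock: 18.97
position: [419.6, -158.3, 158.1]
ee_rot: [0.416, 0.576, -0.572, -0.41]
contact_force: [-0.2, 0.4, -1.2]
gripper_width: 29.7
shift [ 11.54   0.95 -18.36] turn [ 0.58  0.16 -0.23] pos [ 419.6 -158.3  158.1] w 29.7 t 18.97
```

```bash
python3 -m inch '[[0.2,2.1,0,-3.3,0,0,0],[0.2,4.2,0,-6.6,0,0,0],[0.2,6.3,0,-10,0,0,0],[0.2,8.4,0,-13.3,0,0,0],[0.2,10.4,0.3,-16.6,0,0,0],[0.2,11.6,0.5,-18.3,0,0,0],[0.2,11.6,0.5,-18.3,0,0,0],[0.2,11.6,0.5,-18.3,0,0,0],[0.2,11.6,0.5,-18.3,0,0,0],[0.2,11.6,0.5,-18.3,0,0,0],[0.2,11.6,0.5,-18.3,0,0,0],[0.2,11.6,0.5,-18.3,0,0,0]]'
python3 - <<'E'
from h import *
i,p=look();save(i,"w23.png",(170,120,220,220),3)
print("stud px",w2p(p,[[557.3,10.7,49]]))
goto(557,10,85,np.radians(18.4))
E
```

```text
clock: 19.97
position: [553.2, 9.2, 148.7]
ee_rot: [0.413, 0.574, -0.574, -0.413]
contact_force: [-0.7, -0.1, -1.2]
gripper_width: 29.8
stud px [[270.8244653  221.11071304]]
shift [-0.05  6.37 -0.36] turn [0.02 0.06 0.  ] pos [553.4   9.3 148.7] w 30.1 t 20.02
```

View pics/w23.png

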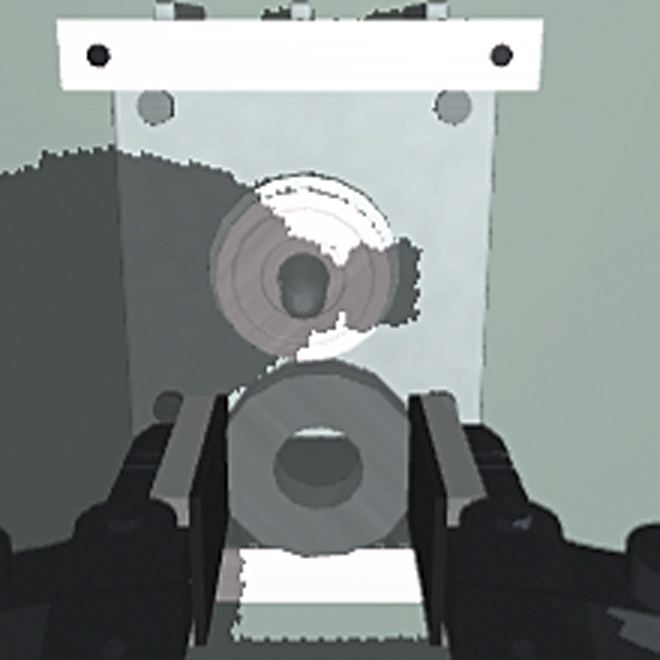

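```bash
python3 - <<'E'
from h import *
i,p=look();print(p2w(p,[[276,276.3]],135),p2w(p,[[271,219]],49))
goto(557,10,85,np.radians(18.4))
E
python3 -m inch '[[0.2,-0.05,2,-0.36,0,0,0],[0.2,-0.05,4,-0.36,0,0,0],[0.2,-0.05,6,-0.36,0,0,0],[0.2,-0.05,6.3,-0.36,0,0,0],[0.2,-0.05,6.3,-0.36,0,0,0],[0.2,-0.05,6.3,-0.36,0,0,0]]'
python3 - <<'E'
from h import *
i,p=look();save(i,"w24.png",(170,150,220,220),3)
print("stud px",w2p(p,[[557.3,10.7,49]]))
goto(557,10,50,np.radians(18.4))
E
```

```text
[[553.15199838  11.55957466 135.        ]] [[557.85403142   9.2050149   49.        ]]
shift [-0.06  6.37 -0.35] turn [0.02 0.08 0.  ] pos [553.5   9.5 148.7] w 29.9 t 20.07
clock: 20.57
position: [557.9, 10.7, 86.2]
ee_rot: [0.413, 0.574, -0.574, -0.413]
contact_force: [0.3, -0.2, -0.0]
gripper_width: 29.8
stud px [[277.89308023 253.78870541]]
shift [-0.04  3.67  0.15] turn [ 0.13  0.14 -0.03] pos [558.2  10.8  86.7] w 29.6 t 20.62
```

View pics/w24.png

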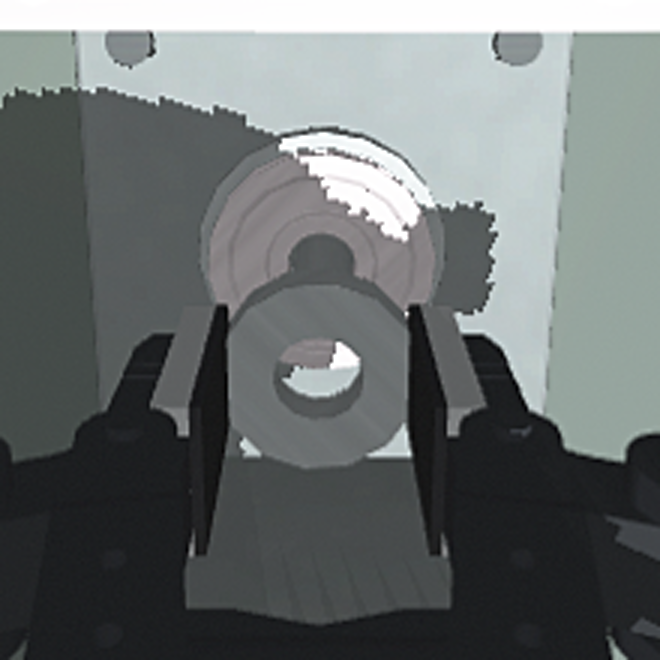

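```bash
python3 -m inch '[[0.2,-0.1,0.8,0.05,0,0,0],[0.2,-0.1,1.6,0.05,0,0,0],[0.2,-0.1,2.3,0.05,0,0,0],[0.2,-0.1,2.9,0.05,0,0,0],[0.2,-0.1,3.5,0.05,0,0,0],[0.2,-0.1,3.5,0.05,0,0,0]]'
python3 - <<'E'
from h import *
i,p=look();save(i,"w25.png",(130,150,300,240),2)
goto(557,10.5,43,np.radians(18.4))
E
```

```text
clock: 21.12
position: [556.7, 9.4, 49.0]
ee_rot: [-0.413, -0.573, 0.574, 0.413]
contact_force: [0.1, -0.2, -0.9]
gripper_width: 29.9
shift [ 0.09  0.65 -0.04] turn [-0.09  0.13 -0.  ] pos [556.9   9.5  49.5] w 29.5 t 21.17
```

View pics/w25.png

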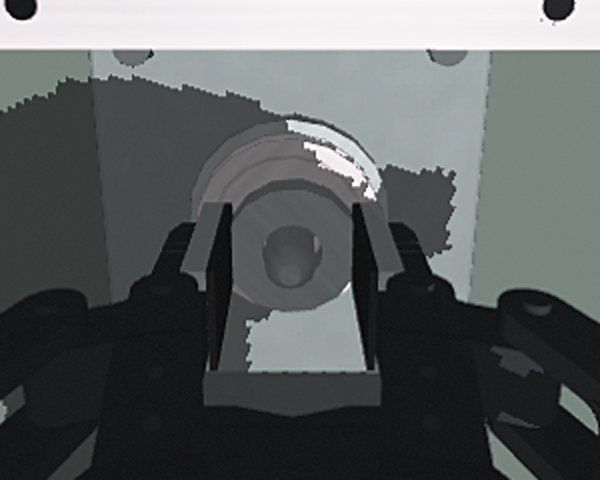

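```bash
python3 -m inch '[[0.2,0,0.3,0,0,0,0],[0.2,0,0.6,0,0,0,0],[0.2,0,0.65,0,0,0,0],[0.2,0,0.65,0,0,0,0],[0.55,0,0.65,0,0,0,0],[0.55,0,0.65,0,0,0,0],[0.55,0,0.65,0,0,0,0],[0.55,0,0.65,0,0,0,0],[0.55,0,0.65,0,0,0,0]]'
python3 - <<'E'
from h import *
i,p=look();save(i,"w26.png",(130,150,300,240),2)
goto(652,-149,150,np.radians(18.4))
E
```

```text
clock: 21.92
position: [557.2, 9.7, 44.1]
ee_rot: [0.413, 0.574, -0.574, -0.413]
contact_force: [-0.1, -0.1, 0.4]
gripper_width: 47.0
shift [-18.05 -10.6   -3.95] turn [0.01 0.13 0.  ] pos [557.2   9.6  44. ] w 46.6 t 21.97
```

View pics/w26.png

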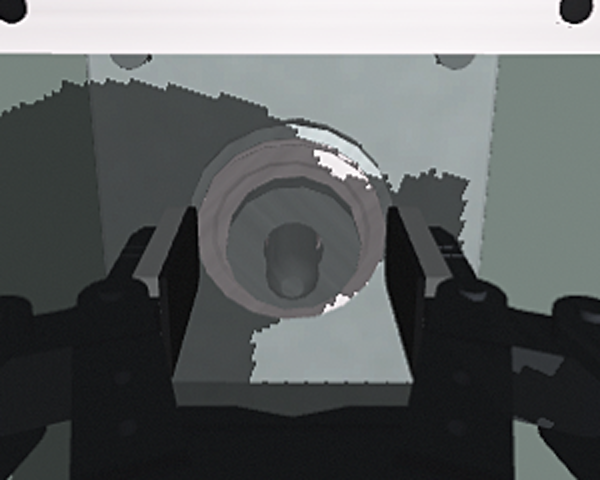

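```bash
python3 -m inch '[[0.55,0,-4,0,0,0,0],[0.55,0,-8,0,0,0,0],[0.55,0,-10.5,0,0,0,0],[0.55,-3,-10.5,-0.7,0,0,0],[0.55,-7,-10.5,-1.5,0,0,0],[0.55,-11,-9.5,-2.4,0,0,0],[0.55,-15,-8,-3.3,0,0,0],[0.55,-18,-7,-4,0,0,0],[0.55,-18,-7,-4,0,0,0],[0.55,-18,-7,-4,0,0,0],[0.55,-18,-7,-4,0,0,0],[0.55,-18,-7,-4,0,0,0],[0.55,-18,-7,-4,0,0,0],[0.55,-18,-7,-4,0,0,0]]'
python3 - <<'E'
from h import *
i,p=look();save(i,"w27.png")
for o in find("cap",27,p=p): print(o)
goto(652,-149,100,np.radians(18.4))
E
```

```text
clock: 23.13
position: [652.3, -147.2, 114.9]
ee_rot: [0.413, 0.575, -0.574, -0.412]
contact_force: [0.1, 0.1, 0.5]
gripper_width: 47.0
(0.79, array([229.6, 282.1]), array([15.7, 40.6]), array([672. , -92.7,  27. ]))
(0.78, array([273.2, 219.3]), array([44.2, 49. ]), array([ 656.3, -151.1,   27. ]))
(0.59, array([147.1, 211.9]), array([46.1, 56.4]), array([ 743.7, -127.5,   27. ]))
shift [-0.13  1.47  0.08] turn [ 0.06  0.2  -0.02] pos [ 652.3 -147.5  114.7] w 47.1 t 23.23
```

View pics/w27.png

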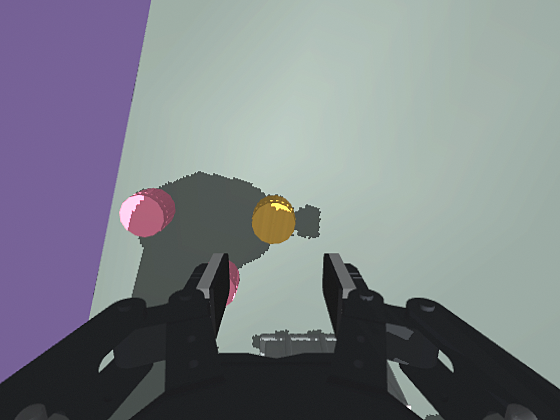

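```bash
python3 - <<'E'
from h import *
i,p=look();save(i,"w28.png",(230,170,100,100),6)
print(p2w(p,[[272.5,221]],27),w2p(p,[[656,-150,27]]))
goto(656.3,-150,26,np.radians(18.4))
E
```

```text
[[ 656.3405027  -150.03344108   27.        ]] [[272.9320927  221.18557757]]
shift [-0.35  8.85 -0.3 ] turn [ 0.04  0.19 -0.01] pos [ 652.3 -147.7  114.5] w 47.0 t 23.28
```

View pics/w28.png

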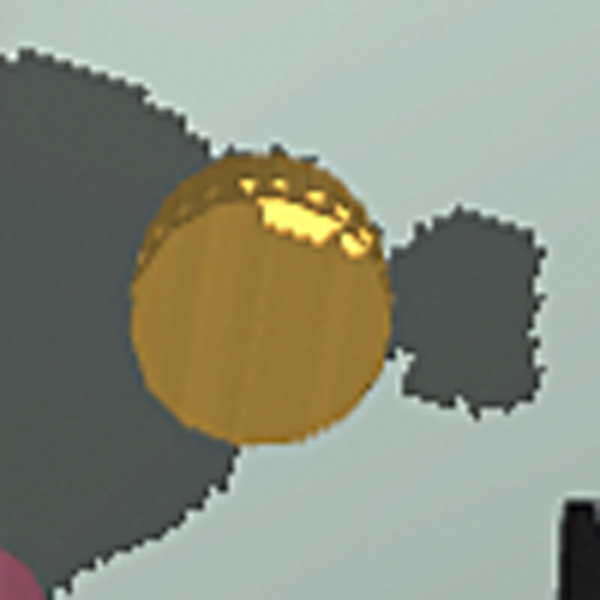

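```bash
python3 -m inch '[[0.55,-0.2,1,-0.3,0,0,0],[0.55,-0.25,3,-0.3,0,0,0],[0.55,-0.25,5,-0.3,0,0,0],[0.55,-0.25,5.4,-0.3,0,0,0],[0.55,-0.25,5.4,-0.3,0,0,0]]'
python3 - <<'E'
from h import *
i,p=look();save(i,"w29.png",(130,150,300,240),2)
goto(656,-149.3,26,np.radians(18.4));print(w2p(p,[[656,-149.3,27]]))
E
```

```text
clock: 23.7
position: [654.7, -149.7, 57.5]
ee_rot: [-0.412, -0.573, 0.575, 0.414]
contact_force: [-0.0, -0.0, -0.5]
gripper_width: 47.3
shift [ 0.05  3.32 -0.04] turn [-0.09  0.15  0.01] pos [ 655.8 -149.9   59.2] w 46.8 t 23.75
[[273.97697309 258.15747021]]
```

View pics/w29.png

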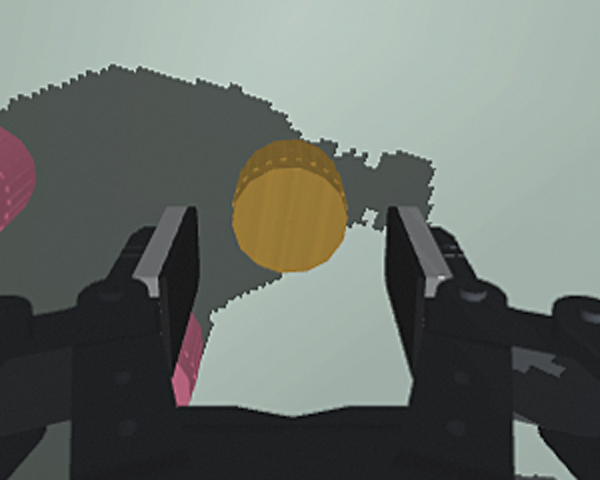

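```bash
python3 -m inch '[[0.55,0,1,0,0,0,0],[0.55,0,2.5,0,0,0,0],[0.55,0,3.2,0,0,0,0],[0.55,0,3.2,0,0,0,0],[0.55,0,3.2,0,0,0,0],[0.2,0,3.2,0,0,0,0],[0.2,0,3.2,0,0,0,0],[0.2,0,3.2,0,0,0,0],[0.2,0,3.2,0,0,0,0],[0.2,0,3.2,0,0,0,0],[0.2,0,3.2,0,0,0,0],[0.2,0,3.2,0,0,0,0]]'
python3 - <<'E'
from h import *
i,p=look();save(i,"w30.png",(130,150,300,240),2)
goto(656,-149.3,26,np.radians(18.4))
E
```

```text
clock: 24.75
position: [656.8, -149.8, 29.3]
ee_rot: [0.414, 0.574, -0.574, -0.412]
contact_force: [-0.8, 0.9, 5.8]
gripper_width: 29.9
shift [0.07 0.33 0.06] turn [ 0.12  0.16 -0.07] pos [ 656.8 -149.8   29.3] w 29.6 t 24.8
```

View pics/w30.png

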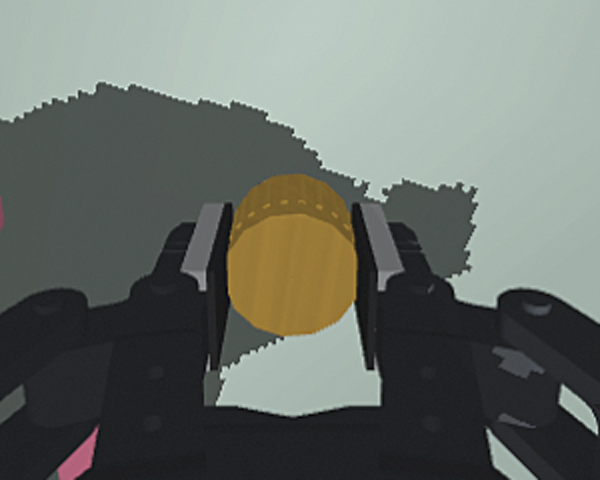

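```bash
python3 -m inch '[[0.2,0,-1,0,0,0,0],[0.2,0,-4,0,0,0,0],[0.2,0,-8,0,0,0,0],[0.2,0,-12,0,0,0,0],[0.2,0,-12.5,0,0,0,0],[0.2,0,-12.5,0,0,0,0]]'
python3 - <<'E'
from h import *
goto(557,9,150,np.radians(18.4))
E
```

```text
clock: 25.3
position: [657.6, -149.9, 157.4]
ee_rot: [0.415, 0.576, -0.572, -0.411]
contact_force: [0.4, -0.3, -0.9]
gripper_width: 29.5
shift [18.27  0.66  4.5 ] turn [ 0.43  0.14 -0.16] pos [ 657.6 -149.9  157.4] w 29.5 t 25.3
```

```bash
python3 -m inch '[[0.2,4,0,1,0,0,0],[0.2,8,0,2,0,0,0],[0.2,12,0,3,0,0,0],[0.2,16,0.2,4,0,0,0],[0.2,18.2,0.3,4.5,0,0,0],[0.2,18.2,0.3,4.5,0,0,0],[0.2,18.2,0.3,4.5,0,0,0],[0.2,18.2,0.3,4.5,0,0,0],[0.2,18.2,0.3,4.5,0,0,0],[0.2,18.2,0.3,4.5,0,0,0],[0.2,18.2,0.3,4.5,0,0,0],[0.2,18.2,0.3,4.5,0,0,0]]'
python3 - <<'E'
from h import *
i,p=look();save(i,"w31.png",(170,120,220,220),3)
print("stud px",w2p(p,[[557.3,10.7,49]]))
goto(557,9.5,85,np.radians(18.4))
E
```

```text
clock: 26.3
position: [555.6, 7.8, 149.6]
ee_rot: [-0.413, -0.574, 0.574, 0.413]
contact_force: [0.4, 0.7, 0.2]
gripper_width: 29.7
stud px [[273.13403558 223.31743801]]
shift [ 0.1   6.47 -0.19] turn [-0.01  0.06  0.  ] pos [555.6   7.9 149.7] w 29.4 t 26.35
```

View pics/w31.png

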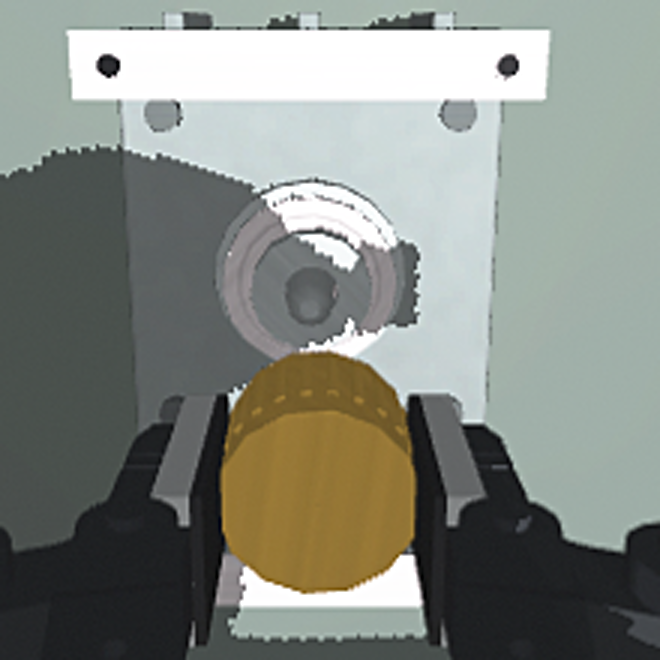

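```bash
python3 - <<'E'
from h import *
i,p=look();print(p2w(p,[[276,286.7]],147.4),p2w(p,[[273.7,221]],49))
goto(557,9.5,88,np.radians(18.4))
E
```

```text
[[555.55474583   9.55861807 147.4       ]] [[557.4387802    8.94138532  49.        ]]
shift [ 0.09  6.18 -0.19] turn [-0.01  0.08  0.  ] pos [555.5   8.1 149.8] w 29.8 t 26.4
```

```bash
python3 -m inch '[[0.2,0.04,2,-0.18,0,0,0],[0.2,0.04,4,-0.18,0,0,0],[0.2,0.04,5.8,-0.18,0,0,0],[0.2,0.04,6.2,-0.18,0,0,0],[0.2,0.04,6.2,-0.18,0,0,0],[0.2,0.04,6.2,-0.18,0,0,0],[0.2,0.04,6.2,-0.18,0,0,0]]'
python3 - <<'E'
from h import *
goto(557.3,9,68,np.radians(18.4))
E
```

```text
clock: 26.98
position: [558.0, 9.6, 89.2]
ee_rot: [0.414, 0.575, -0.573, -0.412]
contact_force: [1.0, 0.4, -0.8]
gripper_width: 29.5
shift [-0.04  2.12  0.09] turn [ 0.14  0.14 -0.02] pos [558.    9.6  89.2] w 29.5 t 26.98
```

```bash
python3 -m inch '[[0.2,-0.04,0.6,0.04,0,0,0],[0.2,-0.04,1.1,0.04,0,0,0],[0.2,-0.04,1.5,0.04,0,0,0],[0.2,-0.04,1.8,0.04,0,0,0],[0.2,-0.04,2.1,0.04,0,0,0],[0.2,-0.04,2.1,0.04,0,0,0]]'
python3 - <<'E'
from h import *
print(arm.read_state()["contact_force"])
i,p=look();save(i,"w32.png",(130,150,300,240),2)
goto(557.3,9,58.5,np.radians(18.4))
E
```

```text
clock: 27.48
position: [557.1, 8.9, 66.5]
ee_rot: [0.413, 0.574, -0.574, -0.413]
contact_force: [2.4, -1.2, -2.8]
gripper_width: 29.8
[ 2.36597504 -1.23156555 -2.81776625]
shift [ 0.01  0.8  -0.02] turn [ 0.02  0.13 -0.01] pos [557.1   8.9  66.5] w 29.5 t 27.53
```

View pics/w32.png

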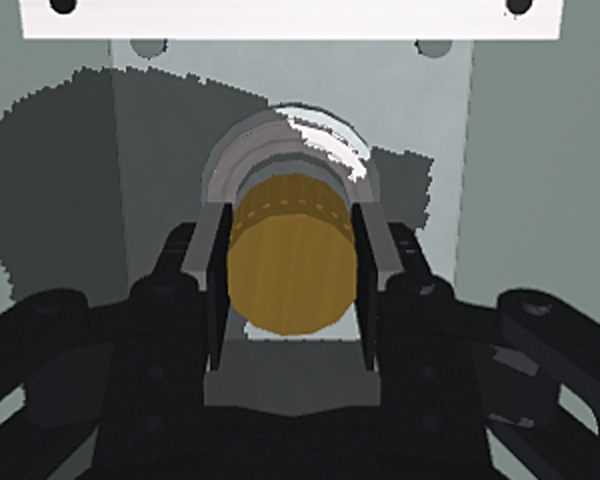

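```bash
python3 -m inch '[[0.2,0,0.3,0,0,0,0],[0.2,0,0.6,0,0,0,0],[0.2,0,0.75,0,0,0,0],[0.2,0,0.75,0,0,0,0],[0.55,0,0.75,0,0,0,0],[0.55,0,0.75,0,0,0,0],[0.55,0,0.75,0,0,0,0],[0.55,0,0.75,0,0,0,0],[0.55,0,0.75,0,0,0,0]]'
python3 - <<'E'
from h import *
i,p=look();save(i,"w33.png",(130,150,300,240),2)
goto(557.3,9,180,np.radians(18.4))
print(w2p(p,[[557.3,10.7,56]]))
E
```

```text
clock: 28.28
position: [556.5, 9.1, 59.4]
ee_rot: [-0.413, -0.574, 0.574, 0.413]
contact_force: [-0.2, 0.5, 0.2]
gripper_width: 46.6
shift [ -0.03 -12.06  -0.07] turn [-0.02  0.13  0.01] pos [556.6   9.   59.4] w 46.7 t 28.33
[[274.19415978 285.08553878]]
```

View pics/w33.png

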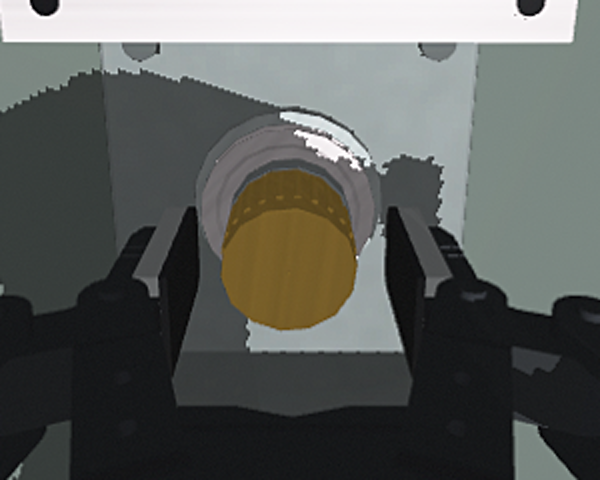

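```bash
python3 - <<'E'
from h import *
print(arm.read_state()["joints"].round(2))
i=arm.get_image("top");save(i,"t2.png",(100,190,150,110),5)
i=arm.get_image("scene");save(i,"s2.png",(310,110,110,90),6)
goto(470,295,200,np.radians(81))
E
```

```text
[ 0.31  0.48 -0.39 -0.   -0.7   0.02]
shift [ 29.87 -14.05  -0.87] turn [-0.000e+00 -6.247e+01  1.000e-02] pos [556.7   9.   59.4] w 46.9 t 28.43
```

View pics/t2.png

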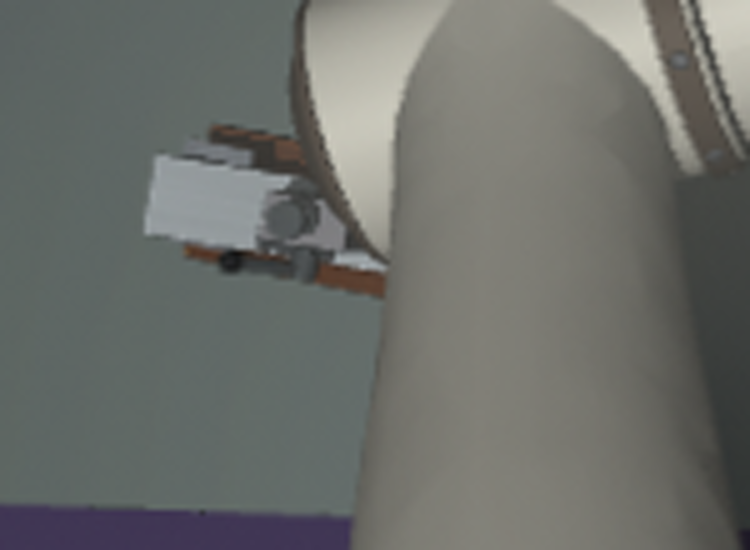

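View pics/s2.png

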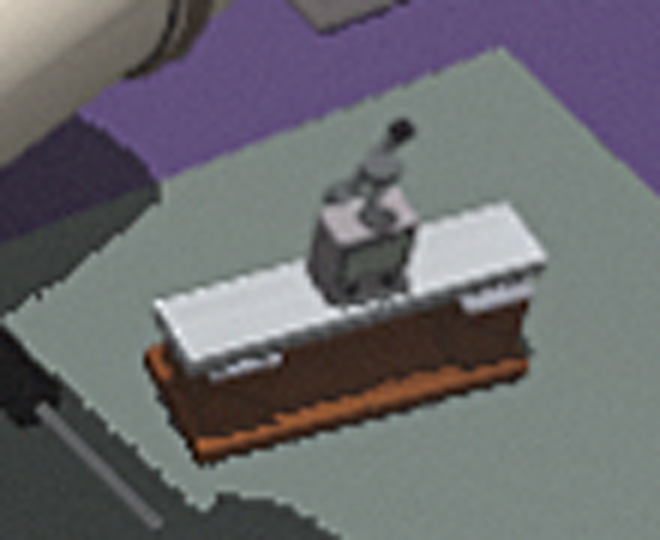

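```bash
python3 -m inch '[[0.55,0,-4,0,0,0,0],[0.55,0,-8,0,0,0,0],[0.55,0,-12,0,0,0,0],[0.55,2,-15,0,0,-4,0],[0.55,6,-16,0,0,-11,0],[0.55,10,-16,0,0,-18,0],[0.55,14,-16,-0.2,0,-25,0],[0.55,18,-16,-0.4,0,-32,0],[0.55,22,-16,-0.6,0,-39,0],[0.55,26,-16,-0.9,0,-46,0],[0.55,29.8,-16,-0.9,0,-53,0],[0.55,29.8,-16,-0.9,0,-60,0],[0.55,29.8,-16,-0.9,0,-62.5,0],[0.55,29.8,-16,-0.9,0,-62.5,0],[0.55,29.8,-16,-0.9,0,-62.5,0],[0.55,29.8,-16,-0.9,0,-62.5,0],[0.55,29.8,-16,-0.9,0,-62.5,0],[0.55,29.8,-16,-0.9,0,-62.5,0]]'
python3 - <<'E'
from h import *
i,p=look();save(i,"w34.png",None,1.4)
goto(470,295,200,np.radians(81))
t=arm.get_image("top");save(t,"t3.png",(100,190,150,110),5)
E
```

```text
clock: 29.93
position: [470.8, 293.9, 219.5]
ee_rot: [0.056, 0.705, -0.705, -0.056]
contact_force: [0.0, 0.3, -0.6]
gripper_width: 46.8
shift [ 0.09  1.95 -0.09] turn [ 0.01 -0.04 -0.  ] pos [470.8 293.9 219.5] w 47.3 t 29.98
```

View pics/w34.png

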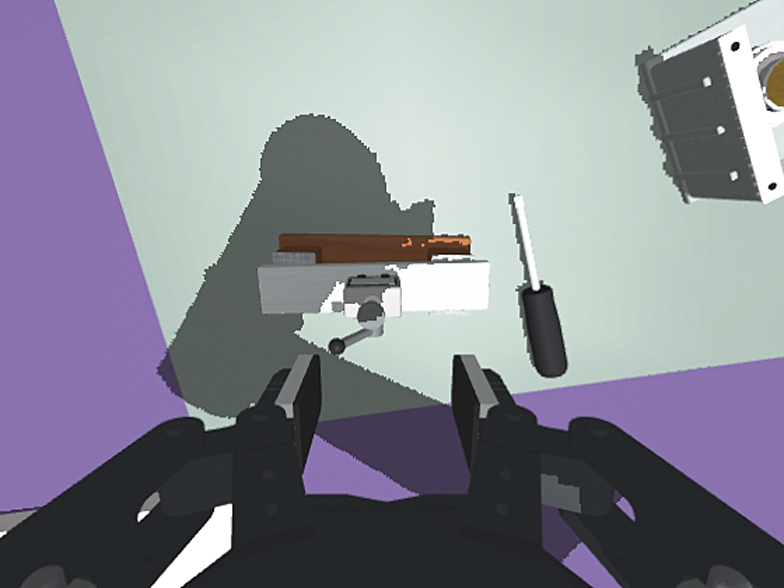

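View pics/t3.png

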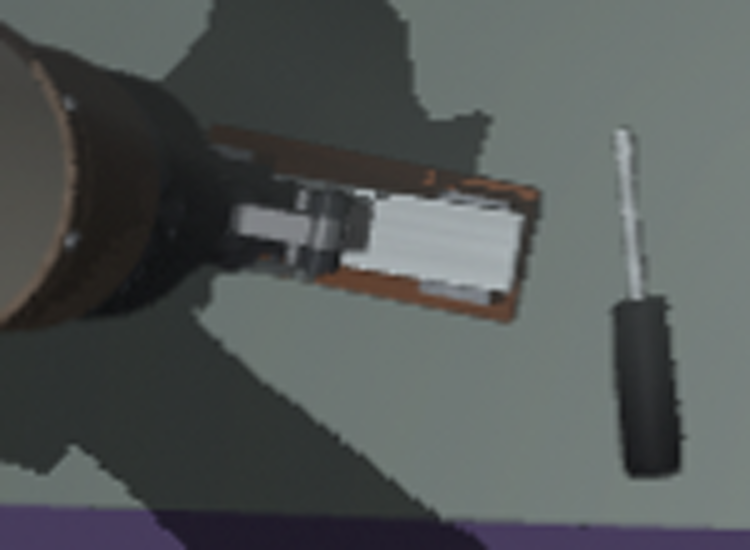

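```bash
python3 - <<'E'
from h import *
i,p=look();save(i,"w35.png",(175,155,190,110),4)
q=np.array([(257.5,266),(489.5,261.5),(488,310.5),(263,313)])/1.4
w=p2w(p,q,55);print(w.round(1),w.mean(0).round(1));print([np.linalg.norm(w[a]-w[b]).round(1) for a,b in((0,1),(1,2),(2,3),(3,0))])
d=w[0]+w[3]-w[1]-w[2];print(np.degrees(np.arctan2(d[1],d[0])))
E
```

```text
[[496.1 379.1  55. ]
 [474.3 222.2  55. ]
 [439.5 226.5  55. ]
 [462.6 383.3  55. ]] [468.1 302.8  55. ]
[np.float64(158.4), np.float64(35.0), np.float64(158.5), np.float64(33.7)]
81.86292417040579
```

View pics/w35.png

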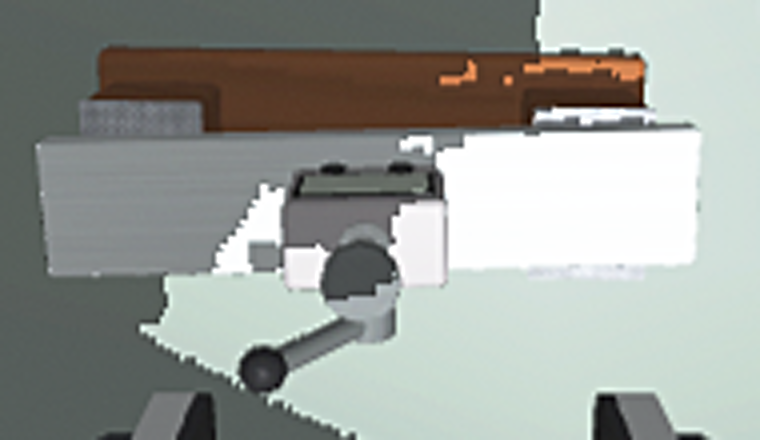

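```bash
python3 - <<'E'
from h import *
i,p=look()
print(p2w(p,[[266.5,215.7]],91),p2w(p,[[265,224]],118),w2p(p,[[468,302.5,118],[468,302.5,91],[468,302.5,55]]))
goto(471,302.5,150,np.radians(81.8))
E
```

```text
[[468.51075704 302.69188054  91.        ]] [[469.70605241 302.89314723 118.        ]] [[265.86725404 225.9996552 ]
 [266.81840879 216.23055932]
 [267.82766967 205.86216107]]
shift [ 0.1   6.94 -0.83] turn [ 0.   -0.81 -0.  ] pos [470.7 294.1 219.4] w 47.0 t 30.13
```

```bash
python3 -m inch '[[0.6,0.02,2,-0.83,0,-0.8,0],[0.6,0.02,5,-0.83,0,-0.8,0],[0.6,0.02,8,-0.83,0,-0.8,0],[0.6,0.02,8.5,-0.83,0,-0.8,0],[0.6,0.02,8.5,-0.83,0,-0.8,0],[0.6,0.02,8.5,-0.83,0,-0.8,0],[0.6,0.02,8.5,-0.83,0,-0.8,0]]'
python3 - <<'E'
from h import *
goto(470.5,302.6,79,np.radians(81.8))
i,p=look();save(i,"w36.png",None,1.4)
print(w2p(p,[[468.3,302.6,91]]))
E
```

```text
clock: 30.72
position: [472.8, 303.5, 136.5]
ee_rot: [0.051, 0.706, -0.704, -0.049]
contact_force: [0.5, 0.1, -0.5]
gripper_width: 51.3
shift [0.23 5.74 0.14] turn [ 0.16  0.05 -0.15] pos [472.8 303.5 136.5] w 51.3 t 30.72
[[279.04224268 255.79201544]]
```

View pics/w36.png

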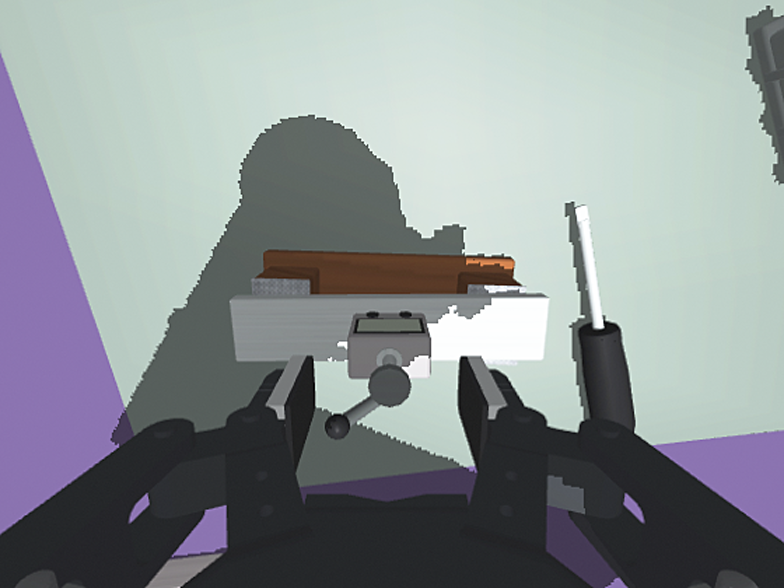

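```bash
python3 -m inch '[[0.6,0.15,1.5,0.12,0,0,0],[0.6,0.2,3,0.12,0,0,0],[0.6,0.2,4.5,0.12,0,0,0],[0.6,0.2,5.5,0.12,0,0,0],[0.6,0.2,5.7,0.12,0,0,0],[0.6,0.2,5.7,0.12,0,0,0],[0.6,0.2,5.7,0.12,0,0,0]]'
python3 - <<'E'
from h import *
goto(470.5,302.6,79,np.radians(81.8))
i,p=look();save(i,"w37.png",None,1.4)
E
```

```text
clock: 31.35
position: [470.2, 302.3, 78.4]
ee_rot: [0.051, 0.706, -0.705, -0.05]
contact_force: [0.0, -0.6, -0.0]
gripper_width: 51.2
shift [-0.03 -0.05 -0.04] turn [ 0.08  0.05 -0.08] pos [470.2 302.3  78.4] w 51.2 t 31.35
```

View pics/w37.png

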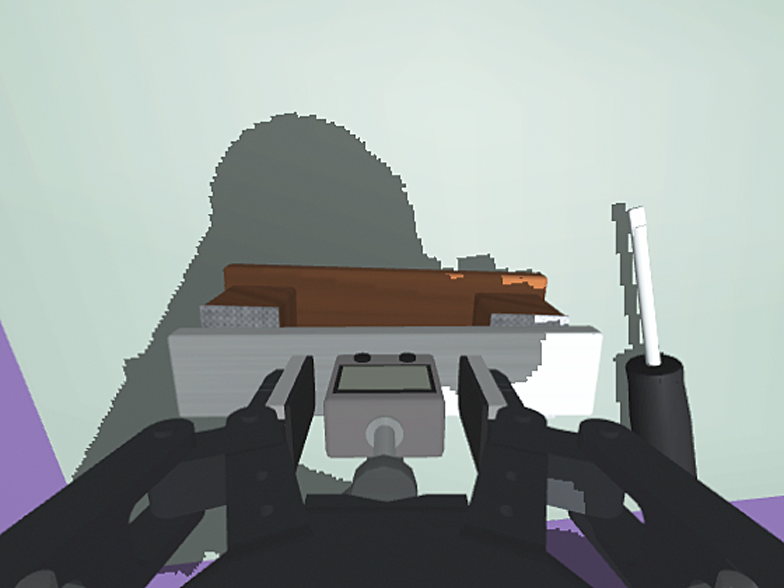

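Fingers stand either side of the block. Close and lift a little.

```bash
python3 -m inch '[[0.2,0,0,0,0,0,0],[0.2,0,0,0,0,0,0],[0.2,0,0,0,0,0,0],[0.2,0,0,0,0,0,0],[0.2,0,0,0,0,0,0],[0.2,0,0,0,0,0,0],[0.2,0,0,0,0,0,0]]'; python3 -m inch '[[0.2,0,-0.5,0,0,0,0],[0.2,0,-1,0,0,0,0],[0.2,0,-1,0,0,0,0]]'
python3 - <<'E'
from h import *
goto(470.5,302.6,79,np.radians(81.8))
i,p=look();save(i,"w38.png",None,1.4)
E
```

```text
clock: 31.98
position: [470.2, 302.6, 78.7]
ee_rot: [0.051, 0.706, -0.705, -0.049]
contact_force: [-2.5, 0.8, 5.5]
gripper_width: 35.3
clock: 32.23
position: [469.0, 301.0, 87.2]
ee_rot: [-0.05, -0.705, 0.706, 0.051]
contact_force: [0.2, 0.8, -6.0]
gripper_width: 35.0
shift [-0.12  0.82 -0.18] turn [-0.07  0.    0.06] pos [469.  301.   87.2] w 35.0 t 32.23
```

View pics/w38.png

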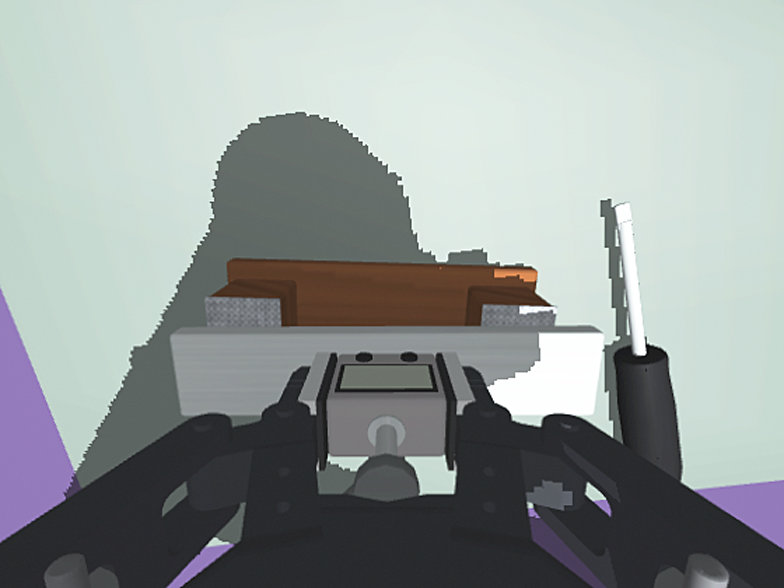

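```bash
python3 -m inch '[[0.2,0,-2.5,0,0,0,0],[0.2,0,-5,0,0,0,0],[0.2,0,-8,0,0,0,0],[0.2,0,-10,0,0,0,0],[0.2,0,-10,0,0,0,0],[0.2,0,-10,0,0,0,0]]'
python3 - <<'E'
from h import *
goto(559.3,11,150,np.radians(108.4))
E
```

```text
clock: 32.78
position: [469.1, 301.5, 187.1]
ee_rot: [0.051, 0.706, -0.705, -0.051]
contact_force: [-0.3, -0.9, -6.4]
gripper_width: 35.3
shift [-13.08   3.68  27.47] turn [ 7.000e-02 -2.662e+01  2.000e-02] pos [469.1 301.5 187.1] w 35.3 t 32.78
```

```bash
python3 -m inch '[[0.2,-1,0,2,0,-3,0],[0.2,-2.5,0,5,0,-6,0],[0.2,-4,0,8,0,-9,0],[0.2,-5.5,0,11.5,0,-12,0],[0.2,-7,0,15,0,-15,0],[0.2,-8.7,0,18.5,0,-18,0],[0.2,-10.5,0,22,0,-21,0],[0.2,-12,0.5,25,0,-24,0],[0.2,-13.1,1,27.4,0,-26.6,0],[0.2,-13.1,1.5,27.4,0,-26.6,0],[0.2,-13.1,1.5,27.4,0,-26.6,0],[0.2,-13.1,1.5,27.4,0,-26.6,0],[0.2,-13.1,1.5,27.4,0,-26.6,0],[0.2,-13.1,1.5,27.4,0,-26.6,0]]'
python3 - <<'E'
from h import *
goto(559.3,11,125,np.radians(108.4))
i,p=look();save(i,"w39.png",None,1.4)
E
```

```text
clock: 33.95
position: [560.0, 12.8, 172.1]
ee_rot: [-0.114, 0.698, -0.698, 0.114]
contact_force: [-0.0, -0.6, -5.2]
gripper_width: 35.0
shift [0.12 4.71 0.15] turn [0.01 0.11 0.03] pos [560.   12.8 172.1] w 35.0 t 33.95
```

View pics/w39.png

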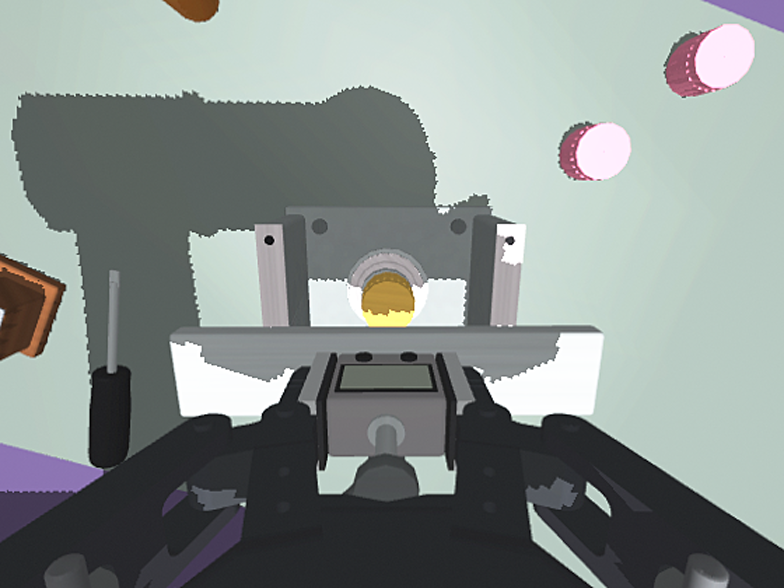

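```bash
python3 -m inch '[[0.2,0.1,1,0.15,0,0,0],[0.2,0.1,2.5,0.15,0,0,0],[0.2,0.1,4,0.15,0,0,0],[0.2,0.1,5,0.15,0,0,0],[0.2,0.1,5.4,0.15,0,0,0],[0.2,0.1,5.4,0.15,0,0,0],[0.2,0.1,5.4,0.15,0,0,0],[0.2,0.1,5.4,0.15,0,0,0]]'
python3 - <<'E'
from h import *
goto(559.3,11,109,np.radians(108.4))
i,p=look();save(i,"w40.png",None,1.4)
E
```

```text
clock: 34.67
position: [560.6, 10.3, 119.3]
ee_rot: [0.113, -0.698, 0.698, -0.114]
contact_force: [0.5, -0.1, -5.3]
gripper_width: 35.2
shift [ 0.1   1.03 -0.1 ] turn [-0.02  0.06 -0.12] pos [560.6  10.3 119.3] w 35.2 t 34.67
```

View pics/w40.png

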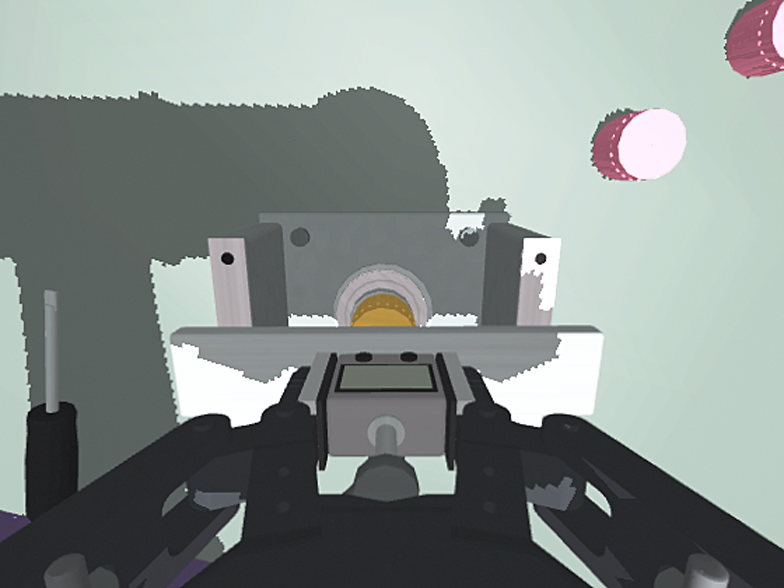

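```bash
python3 -m inch '[[0.2,0.08,0.4,-0.05,0,0,0],[0.2,0.08,0.7,-0.05,0,0,0],[0.2,0.08,0.9,-0.05,0,0,0],[0.2,0.08,1.0,-0.05,0,0,0],[0.2,0.08,1.0,-0.05,0,0,0],[0.2,0.08,1.0,-0.05,0,0,0]]'
```

```text
clock: 35.22
position: [558.7, 10.3, 108.8]
ee_rot: [0.113, -0.698, 0.698, -0.113]
contact_force: [-2.6, 0.6, -1.2]
gripper_width: 34.8
```

```bash
python3 -m inch '[[0.2,0,0.05,0,0,0,0],[0.6,0,0.05,0,0,0,0],[0.6,0,0.05,0,0,0,0],[0.6,0,0.05,0,0,0,0],[0.6,0,0.05,0,0,0,0],[0.6,0,0.05,0,0,0,0],[0.6,0,-2,0,0,0,0],[0.6,0,-5,0,0,0,0],[0.6,0,-8,0,0,0,0],[0.6,0,-9,0,0,0,0],[0.6,0,-9,0,0,0,0],[0.6,0,-9,0,0,0,0],[0.6,0,-9,0,0,0,0]]'
python3 - <<'E'
from h import *
goto(557.3,10.5,170,np.radians(108.4))
i,p=look();save(i,"w41.png",None,1.4)
print(w2p(p,[[557.3,10.5,148],[557.3,10.5,121]]))
E
```

```text
clock: 36.3
position: [557.9, 10.2, 196.9]
ee_rot: [-0.114, 0.698, -0.698, 0.112]
contact_force: [-0.2, -0.5, -0.4]
gripper_width: 50.8
shift [ 0.04  2.69 -0.05] turn [0.04 0.   0.15] pos [557.9  10.2 196.9] w 50.8 t 36.3
[[275.01936358 247.41812403]
 [275.10062966 232.52034235]]
```

View pics/w41.png

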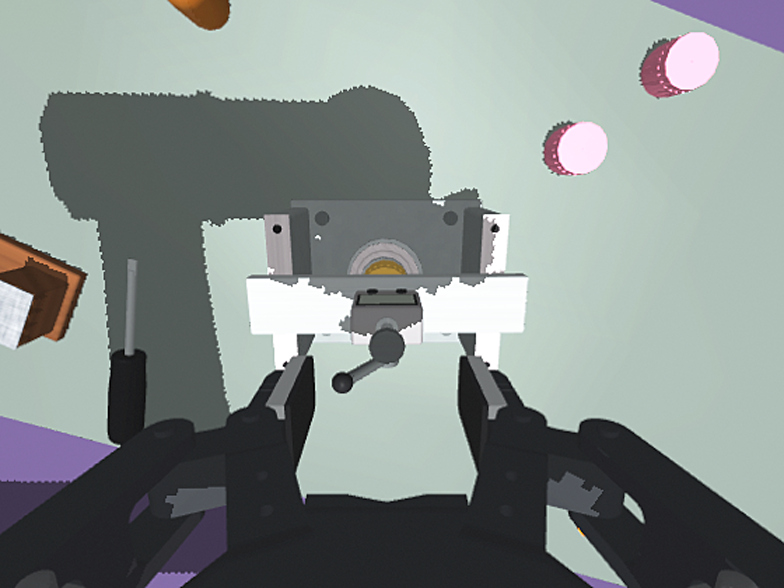

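```bash
python3 -m inch '[[0,-0.1,0,0,0,0,0],[0,-0.1,0,0,0,0,0],[0,-0.1,0,0,0,0,0],[0,-0.1,0,0,0,0,0],[0,-0.1,0,0,0,0,0],[0,-0.1,0,0,0,0,0],[0,-0.1,1,0,0,0,0],[0,-0.1,2,0,0,0,0],[0,-0.1,2.4,0,0,0,0],[0,-0.1,2.4,0,0,0,0],[0,-0.1,2.4,0,0,0,0]]'
python3 - <<'E'
from h import *
goto(558.5,10.2,149,np.radians(108.4))
i,p=look();save(i,"w42.png",None,1.4)
E
```

```text
clock: 37.27
position: [559.6, 10.5, 173.7]
ee_rot: [0.114, -0.698, 0.698, -0.113]
contact_force: [0.8, -0.3, 0.5]
gripper_width: -0.0
shift [ 0.11  2.47 -0.  ] turn [-0.01  0.04  0.09] pos [559.6  10.5 173.7] w -0.0 t 37.27
```

View pics/w42.png

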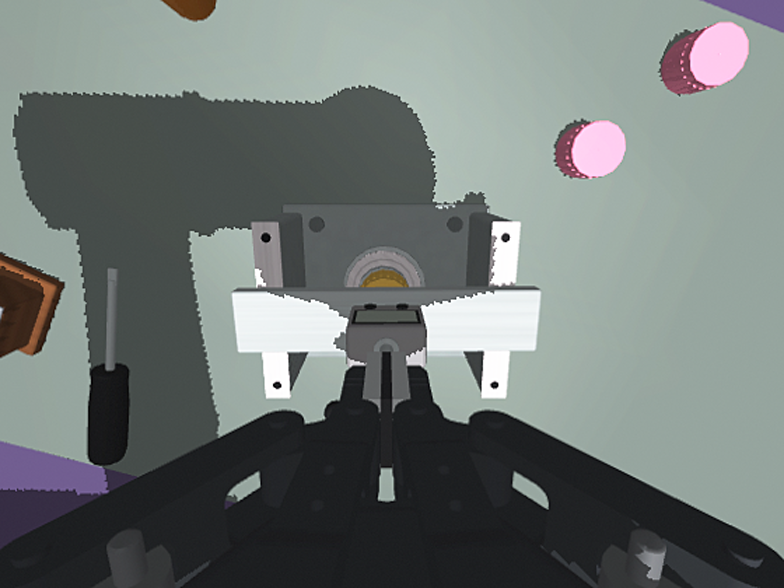

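```bash
python3 -m inch '[[0,0.05,0.4,0,0,0,0],[0,0.05,0.8,0,0,0,0],[0,0.05,1.0,0,0,0,0],[0,0.05,1.0,0,0,0,0]]'; python3 -m inch '[[0,0,0.4,0,0,0,0],[0,0,0.7,0,0,0,0],[0,0,0.7,0,0,0,0],[0,0,0.7,0,0,0,0]]'
python3 - <<'E'
from h import *
goto(558.5,10.2,149,np.radians(108.4))
i,p=look();save(i,"w43.png",None,1.4)
E
```

```text
clock: 37.65
position: [559.1, 10.5, 163.9]
ee_rot: [0.113, -0.698, 0.698, -0.113]
contact_force: [-0.6, -0.1, -0.5]
gripper_width: -0.1
clock: 37.98
position: [559.1, 10.5, 157.1]
ee_rot: [0.114, -0.698, 0.698, -0.113]
contact_force: [-0.7, -0.2, 0.2]
gripper_width: 0.2
shift [0.06 0.81 0.01] turn [0.01 0.03 0.05] pos [559.1  10.5 157.1] w 0.2 t 37.98
```

View pics/w43.png

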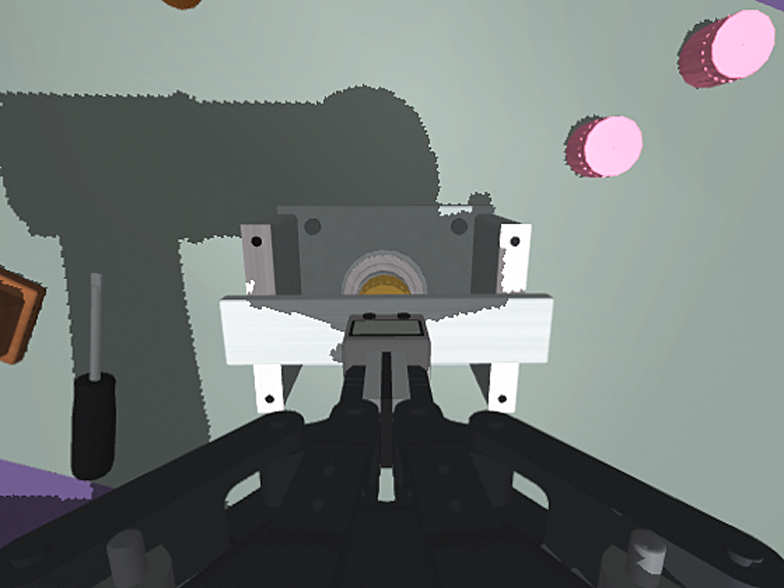

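```bash
python3 -m inch '[[0,0.05,0.2,0,0,0,0],[0,0.05,0.4,0,0,0,0],[0,0.05,0.4,0,0,0,0]]';  python3 -m inch '[[0,0,0.1,0,0,0,0],[0,0,0.2,0,0,0,0],[0,0,0.2,0,0,0,0]]'; python3 -m inch '[[0,0,0.1,0,0,0,0],[0,0,0.1,0,0,0,0],[0,0,0.1,0,0,0,0]]'
```

```text
clock: 38.28
position: [558.8, 10.3, 153.1]
ee_rot: [-0.113, 0.698, -0.698, 0.113]
contact_force: [-0.2, -0.2, 0.5]
gripper_width: -0.3
clock: 38.53
position: [558.7, 10.3, 151.2]
ee_rot: [0.113, -0.698, 0.698, -0.113]
contact_force: [0.0, 0.6, -0.1]
gripper_width: 0.3
clock: 38.78
position: [558.7, 10.3, 150.3]
ee_rot: [-0.113, 0.698, -0.698, 0.113]
contact_force: [-0.3, 0.7, -0.3]
gripper_width: 0.2
```

```bash
python3 -m inch '[[0,0,0.1,0,0,0,0],[0,0,0.1,0,0,0,0],[0,0,0.1,0,0,0,0]]';  python3 -m inch '[[0,0,0.1,0,0,0,0],[0,0,0.1,0,0,0,0],[0,0,0.1,0,0,0,0]]'; python3 -m inch '[[0,0,0.05,0,0,0,0],[0,0,0.05,0,0,0,0],[0,0,0.05,0,0,0,0]]'
python3 - <<'E'
from h import *
i=arm.get_image("scene");save(i,"s3.png",(210,150,150,130),5)
i,p=look();save(i,"w44.png",(150,180,260,200),3)
E
```

```text
clock: 39.03
position: [558.8, 10.3, 149.3]
ee_rot: [-0.113, 0.698, -0.698, 0.113]
contact_force: [0.8, 0.8, -0.8]
gripper_width: -0.2
clock: 39.28
position: [558.8, 10.3, 148.3]
ee_rot: [-0.113, 0.698, -0.698, 0.113]
contact_force: [0.1, 0.6, 0.3]
gripper_width: 0.0
clock: 39.53
position: [558.9, 10.3, 148.1]
ee_rot: [0.113, -0.698, 0.698, -0.113]
contact_force: [-0.6, 0.7, 1.2]
gripper_width: -0.1
```

View pics/s3.png

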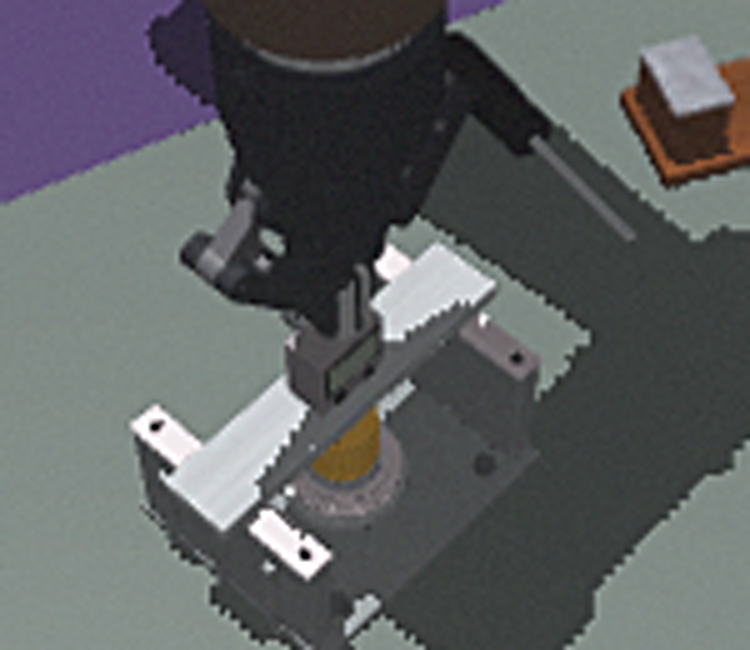

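View pics/w44.png

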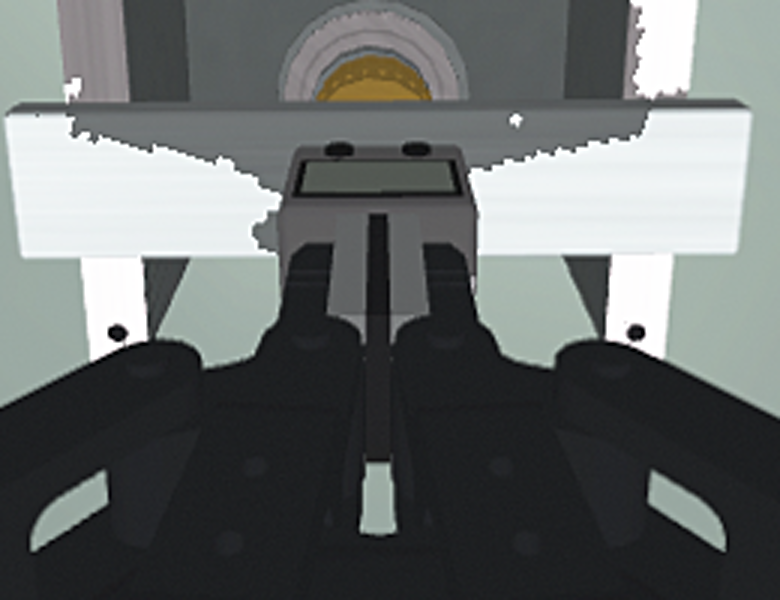

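```bash
for k in 1; do python3 -m inch '[[0,0,0.1,0,0,0,0],[0,0,0.1,0,0,0,0],[0,0,0.1,0,0,0,0]]'; done;  python3 -m inch '[[0,0,0.1,0,0,0,0],[0,0,0.1,0,0,0,0],[0,0,0.1,0,0,0,0]]'
```

```text
clock: 39.88
position: [559.1, 10.4, 147.9]
ee_rot: [0.113, -0.698, 0.698, -0.114]
contact_force: [-1.8, 0.4, 5.7]
gripper_width: 0.2
clock: 40.13
position: [559.7, 10.5, 147.8]
ee_rot: [0.113, -0.698, 0.698, -0.114]
contact_force: [-2.0, 0.6, 8.5]
gripper_width: 0.0
```

```bash
python3 -m inch '[[0,0,-1,0,0,0,0],[0,0,-3,0,0,0,0],[0,0,-4.5,0,0,0,0],[0,0,-4.5,0,0,0,0],[0,0,-4.5,0,0,0,0]]'
python3 - <<'E'
from h import *
i,p=look();save(i,"w45.png",(130,180,260,200),3)
goto(529.1,22.4,172,np.radians(108.4))
print(w2p(p,[[531.9,23.4,140.5],[557.4,10.2,129]]))
E
```

```text
clock: 40.55
position: [559.1, 10.5, 191.6]
ee_rot: [-0.112, 0.698, -0.698, 0.114]
contact_force: [0.1, 0.4, -0.9]
gripper_width: -0.1
shift [ 2.4   1.85 -2.07] turn [0.03 0.   0.02] pos [558.4  10.3 190.5] w 0.1 t 40.6
[[242.71791988 277.93225912]
 [275.35539674 241.59474281]]
```

View pics/w45.png

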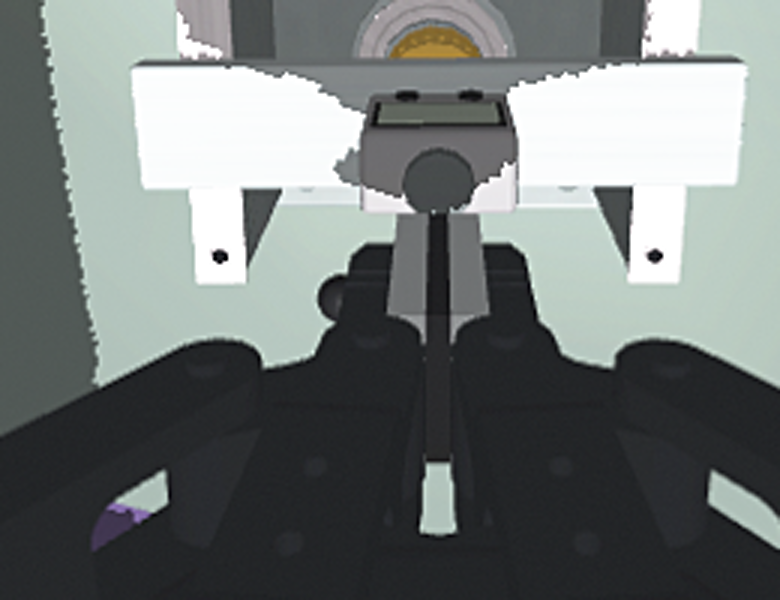

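```bash
python3 -m inch '[[0,2.4,0,-2.1,0,0,0],[0,2.4,0,-2.1,0,0,0],[0,2.4,0.5,-2.1,0,0,0],[0,2.4,1.5,-2.1,0,0,0],[0,2.4,2.0,-2.1,0,0,0],[0,2.4,2.0,-2.1,0,0,0],[0,2.4,2.0,-2.1,0,0,0]]'
python3 - <<'E'
from h import *
goto(529.1,22.4,164.5,np.radians(108.4))
i=arm.get_image("scene");save(i,"s4.png",(210,130,150,130),5)
E
```

```text
clock: 41.18
position: [529.5, 22.4, 169.8]
ee_rot: [0.114, -0.698, 0.698, -0.112]
contact_force: [1.2, 0.0, -0.2]
gripper_width: 0.1
shift [ 0.04  0.53 -0.02] turn [-0.01  0.01  0.12] pos [529.5  22.4 169.8] w 0.1 t 41.18
```

View pics/s4.png

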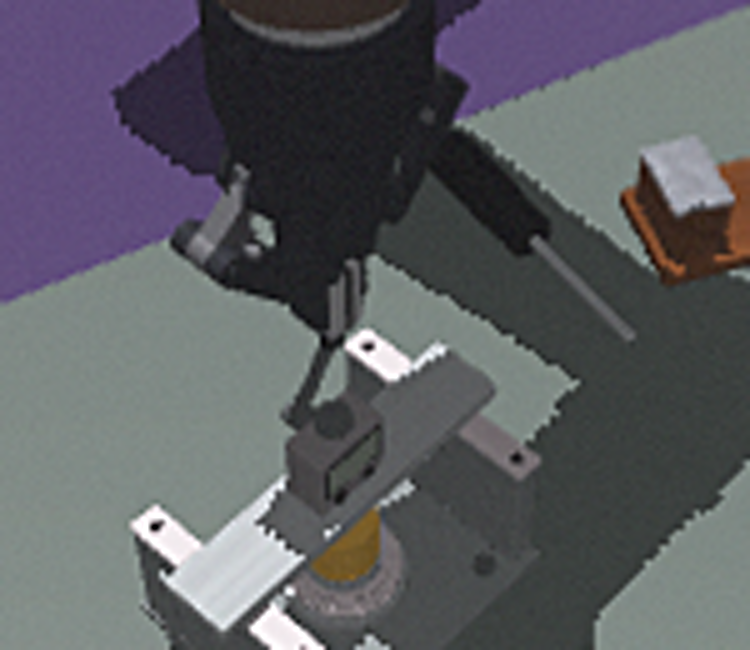

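```bash
python3 -m inch '[[0,0,0.4,0,0,0,0],[0,0,0.6,-0.1,0,0,0],[0,0,0.9,-0.4,0,0,0],[0,0,1.15,-0.65,0,0,0],[0,0,1.4,-0.85,0,0,0],[0,0,1.4,-0.85,0,0,0]]'
python3 - <<'E'
from h import *
s=arm.read_state();print(s["position"],s["contact_force"])
i=arm.get_image("scene");save(i,"s5.png",(210,130,150,130),5)
E
```

```text
clock: 41.73
position: [526.7, 31.6, 157.0]
ee_rot: [-0.113, 0.698, -0.698, 0.114]
contact_force: [-1.5, 1.4, 2.5]
gripper_width: -0.7
[526.6530446   31.59989844 156.97560558] [-1.49729124  1.38559147  2.51210618]
```

View pics/s5.png

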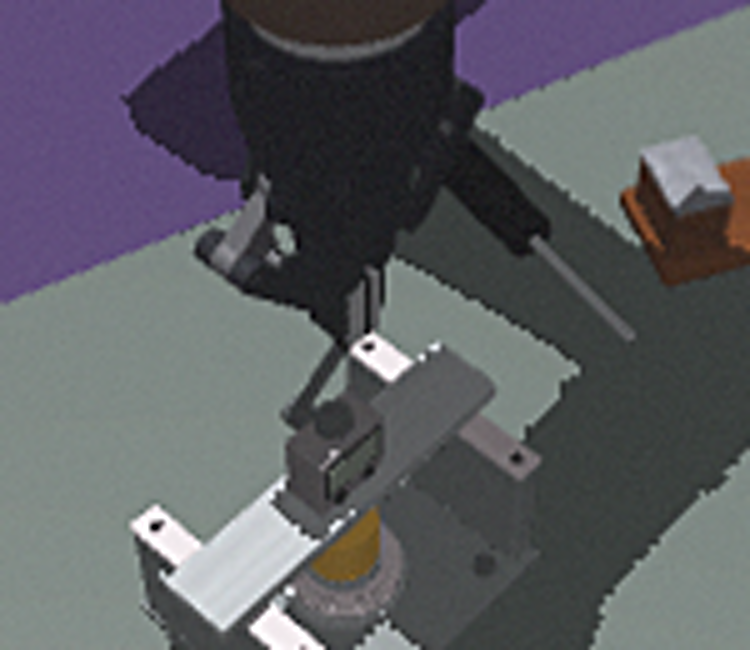

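```bash
python3 -m inch '[[0,0,0.3,-0.2,0,0,0],[0,0,0.6,-0.35,0,0,0],[0,0,0.9,-0.45,0,0,0],[0,0,1.15,-0.55,0,0,0],[0,0,1.4,-0.6,0,0,0],[0,0,1.5,-0.6,0,0,0],[0,0,1.5,-0.6,0,0,0]]'
python3 - <<'E'
from h import *
s=arm.read_state();print(s["position"],s["contact_force"])
i=arm.get_image("scene");save(i,"s6.png",(210,130,150,130),5)
E
```

```text
clock: 42.37
position: [524.8, 36.2, 141.3]
ee_rot: [0.113, -0.698, 0.698, -0.113]
contact_force: [0.1, 1.0, -0.4]
gripper_width: -0.4
[524.75196979  36.19513517 141.34292897] [ 0.09896775  1.03104707 -0.42618453]
```

View pics/s6.png

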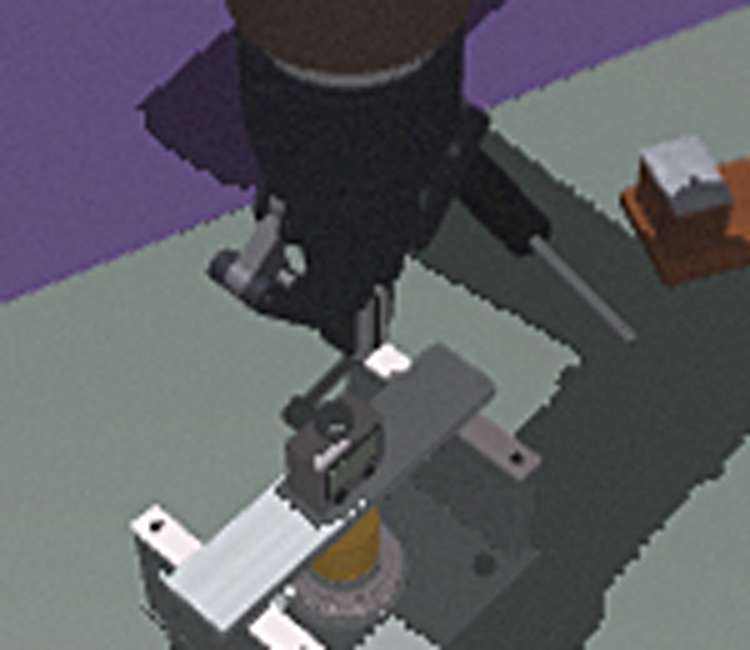

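```bash
python3 -m inch '[[0,0,0.1,0,0,0,0],[0,0,0.1,0,0,0,0],[0,0,0.1,0,0,0,0]]';python3 -m inch '[[0,0,0.1,0,0,0,0],[0,0,0.1,0,0,0,0],[0,0,0.1,0,0,0,0]]'
```

```text
clock: 42.67
position: [524.6, 36.2, 140.7]
ee_rot: [0.113, -0.698, 0.698, -0.113]
contact_force: [-0.4, 0.6, 0.7]
gripper_width: 0.0
clock: 42.92
position: [524.7, 36.3, 140.3]
ee_rot: [0.113, -0.698, 0.698, -0.113]
contact_force: [-1.3, 0.4, 4.5]
gripper_width: -0.4
```

```bash
python3 -m inch '[[0,0,0.1,0,0,0,0],[0,0,0.1,0,0,0,0],[0,0,0.1,0,0,0,0]]'; python3 -m inch '[[0,0,-0.5,0,0,0,0],[0,0,-3,0,0,0,0],[0,0,-6,0,0,0,0],[0,0,-8,0,0,0,0],[0.6,0,-8,0,0,0,0],[0.6,-2.5,-8,3.5,0,0,0],[0.6,-2.5,-8,3.5,0,0,0],[0.6,-2.5,-8,3.5,0,0,0],[0.6,-2.5,-8,3.5,0,0,0]]'
python3 - <<'E'
from h import *
i,p=look();save(i,"w46.png",None,1.4)
goto(559.5,10.8,109,np.radians(108.4))
gx=np.array([.949,.316,0]);gy=np.array([-.316,.949,0]);c=np.array([557.4,10.2,0])
print(w2p(p,[c-20*gx+y*gy+[0,0,z] for y,z in((35.6,116.6),(32.6,126.2),(20.6,140.5))]+[c+[0,0,129]]).round(1))
E
```

```text
clock: 43.17
position: [524.8, 36.3, 139.9]
ee_rot: [0.113, -0.698, 0.698, -0.113]
contact_force: [-3.3, 0.7, 9.2]
gripper_width: -0.1
clock: 43.92
position: [559.0, 10.8, 217.7]
ee_rot: [-0.114, 0.698, -0.698, 0.112]
contact_force: [-0.3, 0.0, -0.7]
gripper_width: 51.0
shift [-0.07 10.9   0.05] turn [0.02 0.   0.11] pos [558.9  11.1 218. ] w 51.3 t 43.97
[[230.7 247.4]
 [232.9 252.3]
 [247.  260.2]
 [275.9 228.4]]
```

View pics/w46.png

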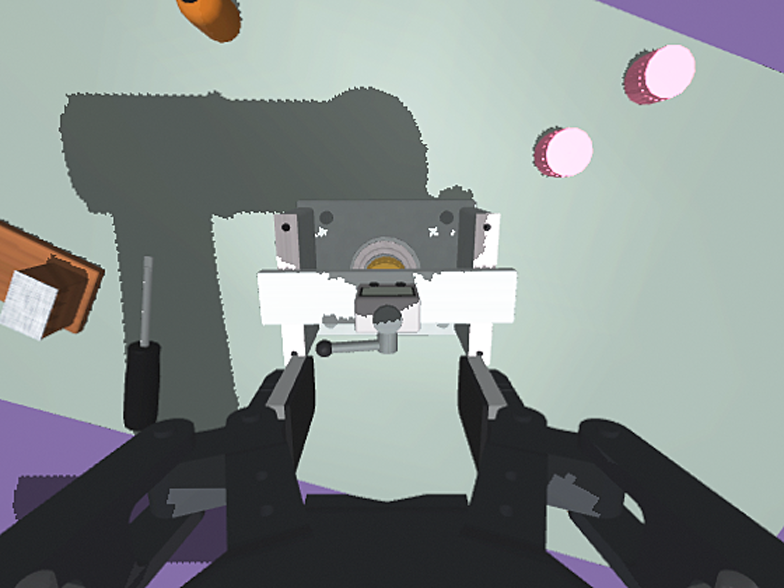

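```bash
python3 -m inch '[[0.6,-0.08,3,0.05,0,0,0],[0.6,-0.08,6,0.05,0,0,0],[0.6,-0.08,8,0.05,0,0,0],[0.6,-0.08,9.5,0.05,0,0,0],[0.6,-0.08,10.3,0.05,0,0,0],[0.6,-0.08,10.8,0.05,0,0,0],[0.6,-0.08,10.8,0.05,0,0,0],[0.6,-0.08,10.8,0.05,0,0,0]]'
python3 - <<'E'
from h import *
goto(559.5,10.8,109,np.radians(108.4))
i,p=look();save(i,"w47.png",None,1.4)
E
```

```text
clock: 44.63
position: [561.0, 11.2, 111.7]
ee_rot: [0.113, -0.698, 0.698, -0.114]
contact_force: [-0.5, -0.2, 0.9]
gripper_width: 51.6
shift [ 0.15  0.27 -0.01] turn [-0.02  0.06 -0.07] pos [561.   11.2 111.7] w 51.6 t 44.63
```

View pics/w47.png

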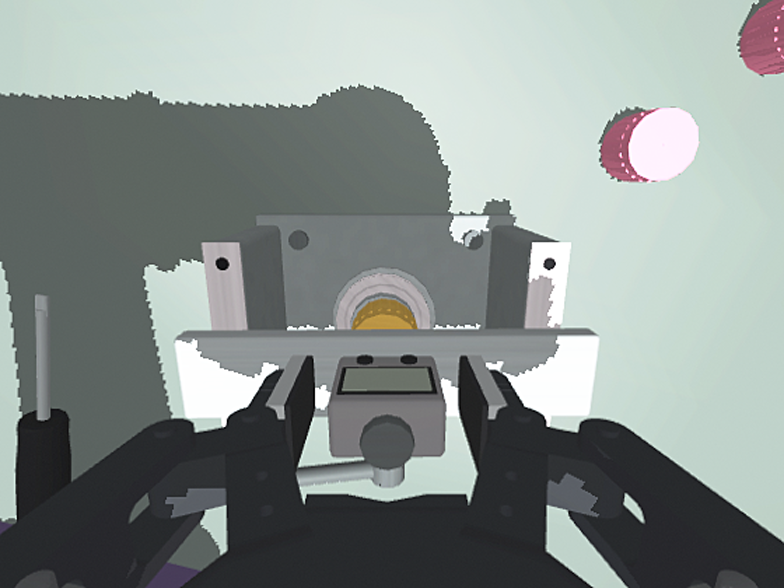

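```bash
python3 -m inch '[[0.6,0.1,0.15,0,0,0,0],[0.6,0.1,0.15,0,0,0,0],[0.2,0.1,0.15,0,0,0,0],[0.2,0.1,0.15,0,0,0,0],[0.2,0.1,0.15,0,0,0,0],[0.2,0.1,0.15,0,0,0,0],[0.2,0.1,0.15,0,0,0,0],[0.2,0.1,0.15,0,0,0,0],[0.2,0.1,0.15,0,0,0,0]]'
python3 - <<'E'
from h import *
print(arm.read_state()["contact_force"]);goto(559.5,10.8,109,np.radians(108.4))
E
python3 -m inch '[[0.2,0,-1,0,0,0,0],[0.2,0,-3,0,0,0,0],[0.2,0,-5,0,0,0,0],[0.2,0,-7,0,0,0,0],[0.2,0,-7,0,0,0,0],[0.2,0,-7,0,0,0,0]]'
python3 - <<'E'
from h import *
i,p=look();save(i,"w48.png",None,1.4)
print(arm.read_state()["contact_force"]);goto(470.4,302.9,180,np.radians(81.8))
E
```

```text
clock: 45.43
position: [560.0, 10.6, 110.1]
ee_rot: [0.113, -0.698, 0.698, -0.114]
contact_force: [-1.1, 1.1, 6.2]
gripper_width: 34.9
[-1.09402167  1.08186794  6.19726863]
shift [ 0.04  0.11 -0.04] turn [-0.02  0.05 -0.06] pos [560.   10.6 110.1] w 34.9 t 45.43
clock: 45.93
position: [559.1, 10.8, 178.9]
ee_rot: [-0.113, 0.698, -0.698, 0.113]
contact_force: [-1.2, -0.4, -6.2]
gripper_width: 35.1
[ 0.27296713  0.02579749 -6.90081665]
shift [ -0.89  -0.19 -30.51] turn [ 0.05 26.57  0.2 ] pos [558.1  10.6 177.6] w 35.3 t 45.98
```

View pics/w48.png

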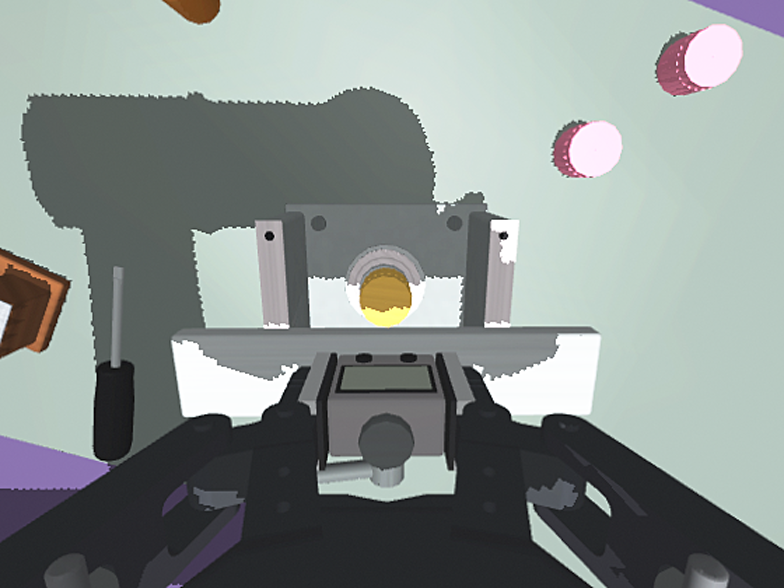

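```bash
python3 -m inch '[[0.2,0,0,-2,0,2,0],[0.2,0,0,-5,0,5,0],[0.2,-0.1,0,-8.5,0,8,0],[0.2,-0.3,0,-12,0,11,0],[0.2,-0.4,0,-15.5,0,14,0],[0.2,-0.5,0,-19,0,17,0],[0.2,-0.7,0,-22.5,0,20,0],[0.2,-0.8,0,-26,0,23,0],[0.2,-0.9,0,-29,0,26,0],[0.2,-0.9,0,-30.5,0,26.6,0],[0.2,-0.9,0,-30.5,0,26.6,0],[0.2,-0.9,0,-30.5,0,26.6,0],[0.2,-0.9,0,-30.5,0,26.6,0],[0.2,-0.9,0,-30.5,0,26.6,0],[0.2,-0.9,0,-30.5,0,26.6,0]]'
python3 - <<'E'
from h import *
i,p=look();save(i,"w49.png",None,1.4)
print(arm.read_state()["contact_force"]);goto(470.4,302.9,110,np.radians(81.8))
E
```

```text
clock: 47.23
position: [471.8, 301.6, 178.8]
ee_rot: [-0.051, -0.705, 0.706, 0.051]
contact_force: [0.0, -0.0, -4.8]
gripper_width: 35.0
[ 0.5934608   0.09144436 -5.87476693]
shift [ 0.16  6.91 -0.1 ] turn [-0.04 -0.05  0.03] pos [471.9 301.7 179.1] w 35.1 t 47.28
```

View pics/w49.png

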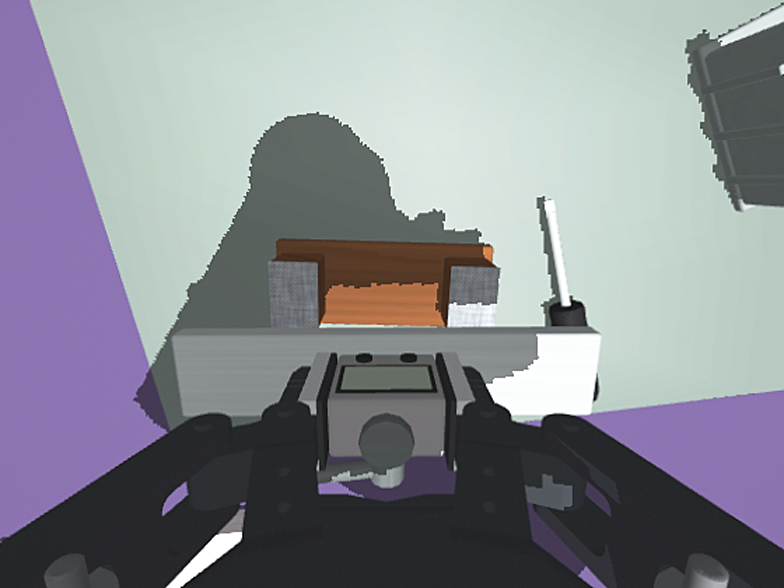

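```bash
python3 - <<'E'
from h import *
i,p=look()
q=np.array([(269,262),(320,262),(450,266),(499,268)])/1.4
w=p2w(p,q,45);print(w.round(1));d=w[0]+w[1]-w[2]-w[3];d/=np.linalg.norm(d);print(np.degrees(np.arctan2(d[1],d[0])),np.linalg.norm(w[0]-w[3]))
rx=np.array([d[1],-d[0],0]);print("rest",w.mean(0)-22*rx)
goto(470.4,302.9,110,np.radians(81.8))
E
```

```text
[[502.1 369.6  45. ]
 [497.7 338.9  45. ]
 [483.8 260.6  45. ]
 [478.2 231.1  45. ]]
80.11645759732069 140.62502296040276
rest [468.78578512 303.82783011  45.        ]
shift [ 0.17  6.93 -0.07] turn [-0.01 -0.05  0.01] pos [472.  301.9 179.3] w 35.1 t 47.33
```

```bash
python3 -m inch '[[0.2,0.15,2,-0.1,0,0,0],[0.2,0.15,5,-0.1,0,0,0],[0.2,0.15,7.5,-0.1,0,0,0],[0.2,0.15,8.8,-0.1,0,0,0],[0.2,0.15,8.8,-0.1,0,0,0],[0.2,0.15,8.8,-0.1,0,0,0],[0.2,0.15,8.8,-0.1,0,0,0]]'
python3 - <<'E'
from h import *
i,p=look();save(i,"w50.png",None,1.4)
print(arm.read_state()["contact_force"]);goto(470.6,303.2,80,np.radians(81.5))
E
```

```text
clock: 47.92
position: [471.6, 304.7, 92.8]
ee_rot: [0.051, 0.706, -0.705, -0.049]
contact_force: [0.8, 0.7, -5.7]
gripper_width: 35.3
[ 0.46118755 -0.08841677 -5.51205743]
shift [0.07 1.32 0.18] turn [ 0.17  0.34 -0.14] pos [471.5 304.8  93.2] w 35.0 t 47.97
```

View pics/w50.png

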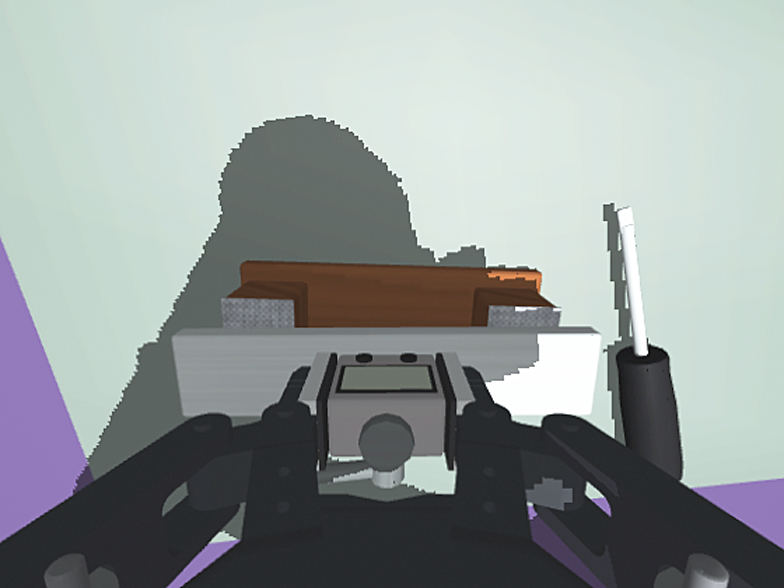

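```bash
python3 -m inch '[[0.2,0.05,0.5,0.1,0,0,0],[0.2,0.05,0.9,0.1,0,0,0],[0.2,0.05,1.15,0.1,0,0,0],[0.2,0.05,1.25,0.1,0,0,0],[0.2,0.05,1.25,0.1,0,0,0],[0.2,0.05,1.25,0.1,0,0,0]]'
```

```text
clock: 48.47
position: [469.6, 303.0, 80.2]
ee_rot: [-0.05, -0.705, 0.705, 0.05]
contact_force: [-4.8, -1.1, 5.7]
gripper_width: 35.1
```

```bash
python3 -m inch '[[0.2,0,-0.05,0,0,0,0],[0.6,0,-0.05,0,0,0,0],[0.6,0,-0.05,0,0,0,0],[0.6,0,-0.05,0,0,0,0],[0.6,0,-0.05,0,0,0,0],[0.6,0,-0.05,0,0,0,0],[0.6,0,-2,0,0,0,0],[0.6,0,-5,0,0,0,0],[0.6,0,-9,0,0,0,0],[0.6,0,-13,0,0,0,0],[0.6,0,-15,0,0,0,0],[0.6,0,-15,0,0,0,0],[0.6,0,-15,0,0,0,0]]'
python3 - <<'E'
from h import *
i,p=look();save(i,"w51.png",None,1.4)
save(i,"w52.png",(165,150,200,130),4)
print(w2p(p,[[468.5,303,99],[468.5,303,118]]))
i=arm.get_image("scene");save(i,"s7.png",(210,110,200,170),4)
E
```

```text
clock: 49.55
position: [470.1, 303.5, 230.3]
ee_rot: [0.051, 0.706, -0.704, -0.05]
contact_force: [-0.1, 0.4, -0.6]
gripper_width: 51.3
[[277.35488112 212.75260603]
 [277.41939144 219.05673207]]
```

View pics/w51.png

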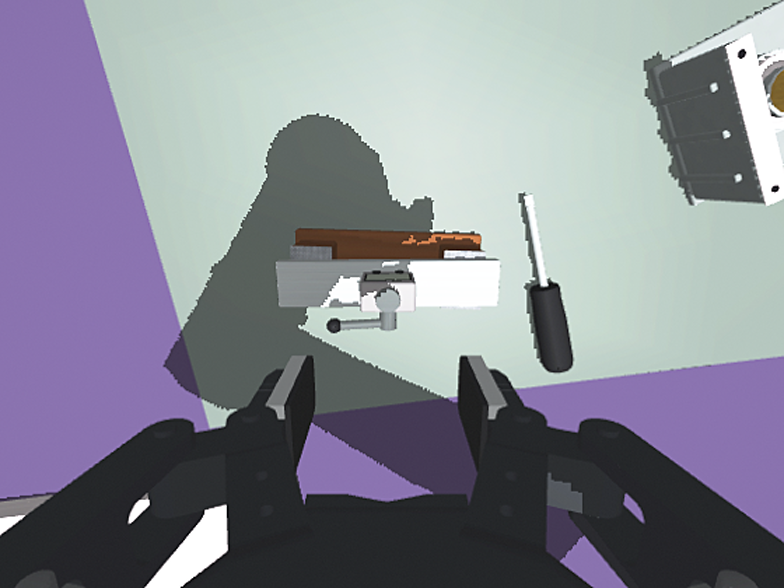

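View pics/w52.png

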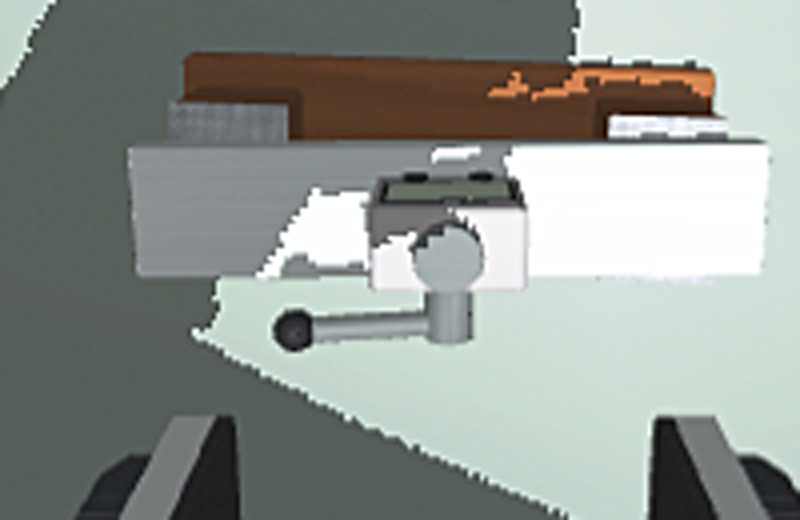

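View pics/s7.png

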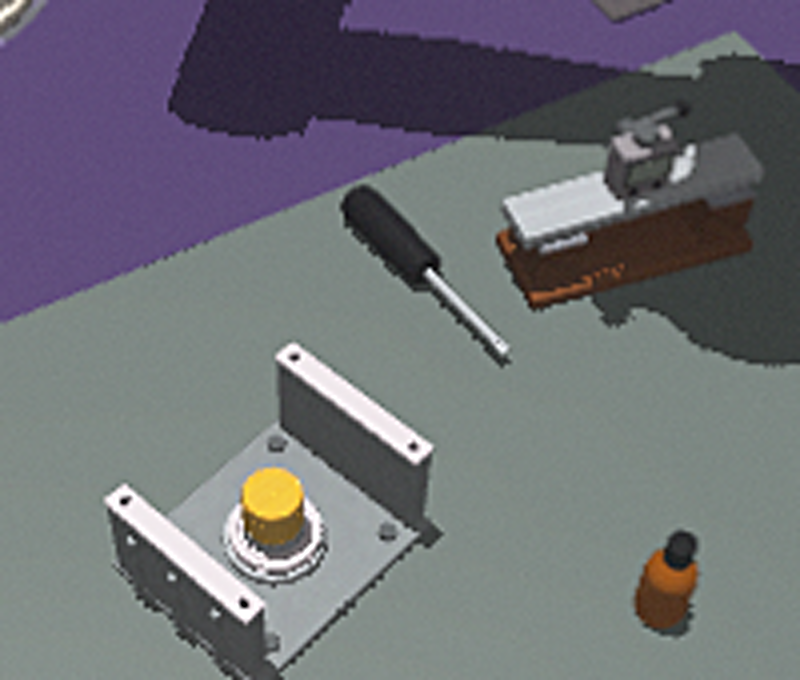

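```bash
python3 - <<'E'
from h import *
from scipy.optimize import least_squares
i,p=look()
save(i,"w53.png",(165,150,200,130),4)
o=np.array([165,150.])
def P(a): return np.array(a,float)/4+o
bar=P([(130,149),(768,143),(762,273),(140,275)])
w=p2w(p,bar,55);print(w.mean(0).round(1));d=w[0]+w[3]-w[1]-w[2];a=np.arctan2(d[1],d[0]);print(np.degrees(a),[np.linalg.norm(w[a]-w[b]).round(1) for a,b in((0,1),(1,2))])
blk=P([(372,208),(528,205),(527,290),(372,290)])
w2=p2w(p,blk,91);print("blk",w2.mean(0).round(1))
gy=np.array([np.cos(a),np.sin(a),0]);gx=np.array([gy[1],-gy[0],0])
for c in (w.mean(0),w2.mean(0),(w.mean(0)+w2.mean(0))/2):
    c=c*[1,1,0]
    print("knob obs",P((447,257)),"pred .019,.012,0",w2p(p,[c+[0,0,99],c+[0,0,106],c+[0,0,118]]).round(1).tolist())
    print("ball obs",P((294,330)),w2p(p,[c-20*gx+36*np.cos(np.radians(t))*gy+[0,0,81+36*np.sin(np.radians(t))] for t in(9,18,30)]).round(1).tolist())
E
```

```text
[465.7 301.2  55. ]
82.148501366087 [np.float64(156.5), np.float64(33.3)]
blk [466.1 301.5  91. ]
knob obs [276.75 214.25] pred .019,.012,0 [[277.9, 215.0], [278.0, 217.3], [278.1, 221.6]]
ball obs [238.5 232.5] [[239.0, 232.5], [239.8, 234.5], [242.4, 237.2]]
knob obs [276.75 214.25] pred .019,.012,0 [[277.5, 214.7], [277.6, 217.0], [277.7, 221.3]]
ball obs [238.5 232.5] [[238.6, 232.2], [239.4, 234.2], [242.0, 236.8]]
knob obs [276.75 214.25] pred .019,.012,0 [[277.7, 214.8], [277.8, 217.2], [277.9, 221.4]]
ball obs [238.5 232.5] [[238.8, 232.3], [239.6, 234.4], [242.2, 237.0]]
```

View pics/w53.png

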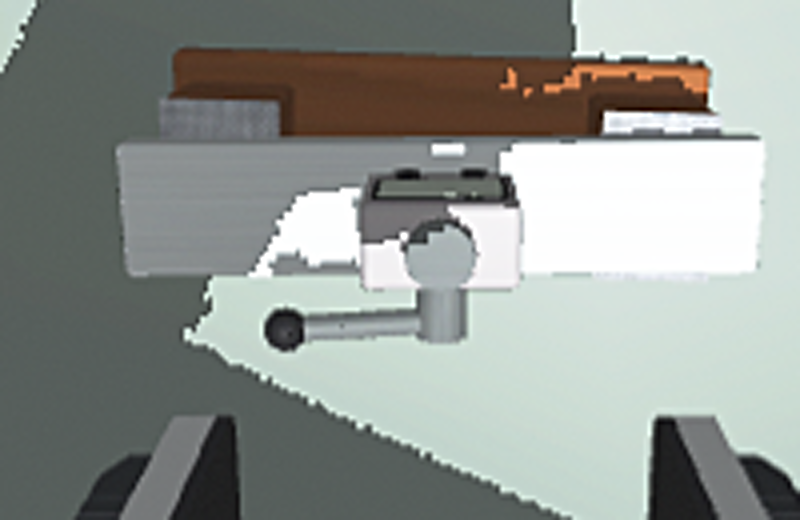

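```bash
python3 - <<'E'
from h import *
i=arm.get_image("scene");save(i,"s8.png",None,1.4)
for m in arm.masks_of("pulley1","scene"): print("scene",m["conf"],m["extent"])
i=arm.get_image("top");save(i,"t8.png",None,1.4)
for m in arm.masks_of("pulley1","top"): print("top",m["conf"],m["extent"])
E
```

```text
scene 0.6 [268.8, 238.3, 19.8, 15.4]
top 0.53 [292.9, 182.6, 27.1, 25.1]
```

View pics/s8.png

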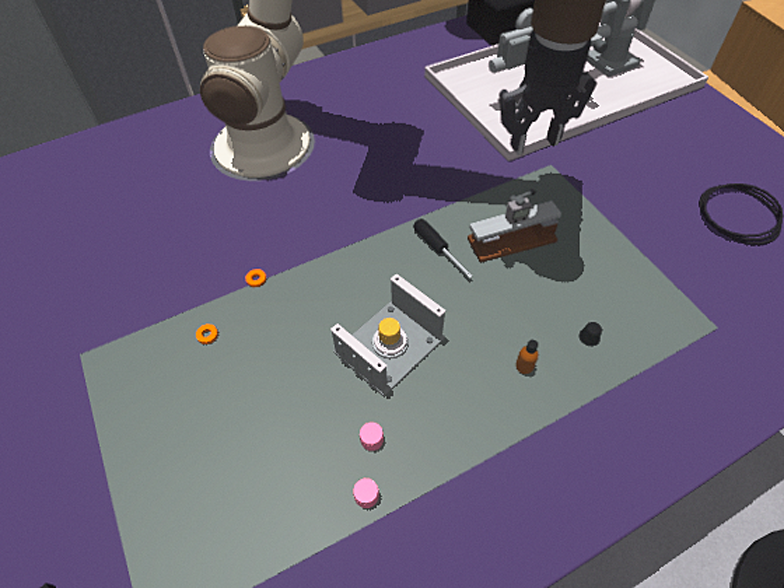

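View pics/t8.png

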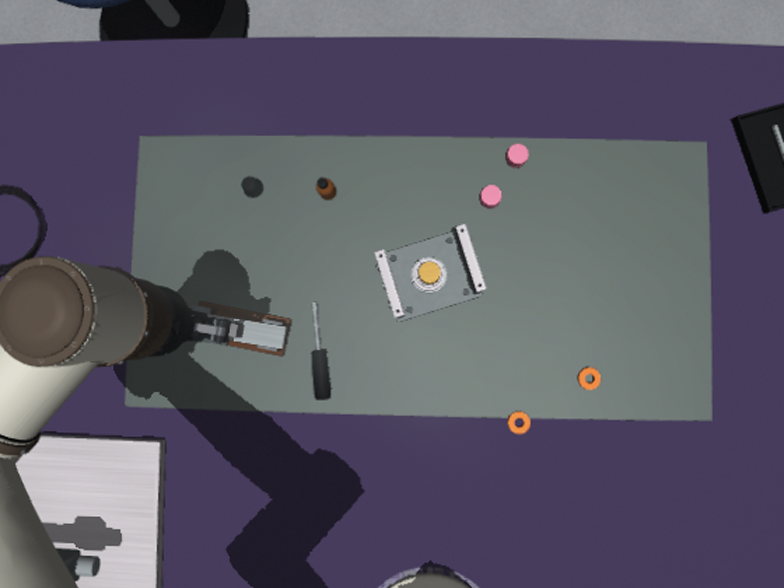

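The stack is whole and centred on the stud, the gauge is on its rest with the lever down, the bystanders have not moved and no other pulley is in sight.

```bash
python3 -c "
from bench import arm
print(arm.job_done())"
```

```text
the job is handed in; nothing more can be done
None
```

I built the stack on the stud: washer, the one pulley that was there, collar, and the brass cap. I then stood the gauge across the case walls and lowered its probe onto the cap. The probe stopped firmly at the height expected for a 19 mm reading. I pushed the lever down to its stop, stood the gauge back on its rest still locked, and handed the job in at about 50 s. No verdict was reported.

- **Stack:** the last pictures show it whole and centred on the stud. No second pulley is in sight, and the orange rings and pink caps were not touched.
- **Gauge:** it lies about 4 mm and 2° from the rest's measured position. The lever ball is within 1 px of its fully locked position, and the knob height fits about 19 mm of probe to within roughly 1 px, or 3 mm. That picture alone is too coarse to confirm the 1.5 mm limit; the firm stop at 19 mm is the better evidence.
- **Disagreements:** the top and wrist cameras differed by about 2 mm on the case centre, and I used the wrist values. Repeated wrist measurements of the gauge on its rest also differed by 2–3 mm, which is within the limits.
- **Bystanders:** the oil bottle, loupe and screwdriver look unmoved in the last pictures.

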